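# Unload inspected boards from the turntable rack

## Robot

A 7-joint arm with a two-finger parallel gripper is mounted at the origin on the work surface. World frame = base frame: x ahead of the robot, y to its left, z up, the work surface at z = 0. Lengths are in m, angles in rad, forces in N, time in s.
With the tool pointing down it reaches from about 0.4 to 0.925 m from the base axis. Payload 4.1 kg.
Tool frame: the origin (TCP) lies at the very end of the fingers, on their centre line; the grasp point (between the pads) lies 19 mm behind it; z points along the fingers, y is the direction in which the jaws open and shut (so a half turn about z gives the same grasp; the last joint's range is limited). The gripper opens to 85 mm and grips with 20 to 120 N. Pads are 22 mm wide; open, the fingers measure 114 mm over their backs; the gripper's body (76 mm by 85 mm) begins 54 mm behind the grasp point. The pads swing forward as they close: fully open they stand 13 mm farther back than shut.
Start: joints at [1.235, 0.398, 0.045, 1.537, -0.019, 1.207, -0.051], TCP at [0.153, -0.632, 0.199] pointing down, gripper open.
Joint ranges: [-2.82, 2.82], [-0.49, 2.23], [-1.37, 1.46], [0, 2.46], [-1.36, 4.5], [0.23, 2], [-2.94, 2.94]. Speed limits (rad/s): [2.57, 2.57, 3.14, 3.14, 3.14, 3.14, 3.14].

## Interface

Orientations are given as [roll, pitch, yaw] about the fixed x, y, z axes, in that order (R = Rz(yaw) Ry(pitch) Rx(roll)).
In Python, from plant import manip gives the robot as it stands. The module is installed in compiled form; this text tells all that it offers.
- The arm moves only by the shell command python3 -m creep 'ROWS' [OPENING] [FORCE]. ROWS is JSON, a list of rows, each a list of 2 entries, a list of its own where there are three numbers: the shift along the tool's x, y, z in m, then the turn, a rotation vector about the tool's x, y, z in degrees. A call has 1 to 20 rows; each row is the pose to reach, as a shift and turn from the pose commanded when the call began, along the tool's axes at that moment; what a row does not reach only later rows make up. A row lasts 1/8 s, in which the tool goes at most 62.5 mm and 10.7 degrees, less where a joint would pass 70% of its speed; a pose out of reach is approached as far as the arm can. A call with a gripper value outside its range is refused whole. OPENING is the opening, from -1 (shut) to 1 (fully open), set as the call begins (- or left out, the last holds). The fingers move at their own pace and stop on an object; FORCE is the grip in N (left out, the last holds). Time passes only in rows, so rows that repeat a pose let the fingers close. It gives the time, the measured TCP pose, the force and the opening at its end, in the units of the state.
- manip.get_obs(): the state, without advancing time (a new reading comes with each control period).
- manip.camera(name): name is "scene" or "top" or "wrist"; returns the picture (384x512x3 uint8, red, green, blue); there is no depth.
- manip.calibration(name): a dict with "fx", "fy", "cx", "cy" (pixels), "view" (4x4, takes a point from world to camera coordinates). Camera axes: x right, y down, z forward; pixel columns grow to the right and rows downward; lengths in m; the calibration is good to about 2 mm. A picture is of the moment at which its call begins: read the wrist's pose just before it. calibration takes no time and is no camera call; for the wrist camera it gives the pose at the moment of the call.
- manip.close_job(): hands the job in, once; it reports no verdict.
The state is a dict: "t": time; "joint_positions": joint angles; "qd": joint speeds; "effort": joint torques, N m; "position": TCP position; "eef_rot": TCP orientation; "ft_force": force on the tool from outside, world axes, zero at the start; "ft_torque": the same for the moment, N m; "width": opening from 0.0 (shut) to 1.0 (fully open).
Only numpy, scipy, OpenCV 4.12 (cv2) and the standard library are available. Lean on these libraries where they do the work, as an engineer would, in place of code of your own. Each camera call takes 0.05 s, during which the arm holds its last target.

## Task

Clear the turntable first: put the amber jar that blocks its handle, standing, and the steel hold-down bar from the top of the board rack, lying flat, on the dark parking mat. Then, with the boards still in the rack, turn the turntable counterclockwise by its knob a quarter turn to the unloading stop, pull every board up out of the rack by its tab and stand each one fully down in a slot of its own in the foam tote. Finally turn the turntable fully back to the inspection stop, with jar and bar still on the mat, never letting a board fall over and leaving everything else on the bench where it is.

Things in the scene. Friction and masses are not known exactly. Their poses are not given: they have to be found in the camera images.
- turntable_base: round grey foot of the inspection turntable, fixed to the bench, 190 mm across, 18 mm high; origin on the bench, on the turntable's vertical axis. The black disc on it (240 mm across, top 30 mm above the bench) carries the aluminium board rack
- turntable (a joint): angle of the disc in rad: 0 at the inspection stop (as found), growing counterclockwise seen from above to pi/2 at the unloading stop, a quarter turn on; it turns stiffly, stays where it is left, and both ends are hard stops
- handle_knob (a point): top of the round black upright knob (20 mm diameter, 55 mm tall, its top 85 mm and its foot 30 mm above the bench) on the arm that sticks out of the disc; 150 mm from the turntable's axis; it moves with the disc
- rack (a point): centre of the rack's floor, 35 mm above the bench, on the turntable's axis; x runs along the row of slots, square to the boards. Grey combs 50 mm high form four slots 40 mm apart (x = -60, -20, 20, 60 mm), 5 mm wide. Aluminium end posts at x = -104 and 104 mm reach 131 mm above the bench; the hold-down bar lies between their cheeks
- board0: circuit board upright in the rack (2 to 4 are present; absent ones read None): 3 mm thick along x, 90 mm wide along y, 62 mm high along z; origin at the middle of its lower edge (35 mm above the bench in the rack). White pull tab at the middle of the upper edge: 10 mm thick along x, 24 mm wide along y, from 58 to 84 mm above the lower edge
- board1: circuit board upright in the rack (2 to 4 are present; absent ones read None): 3 mm thick along x, 90 mm wide along y, 62 mm high along z; origin at the middle of its lower edge (35 mm above the bench in the rack). White pull tab at the middle of the upper edge: 10 mm thick along x, 24 mm wide along y, from 58 to 84 mm above the lower edge
- board2: circuit board upright in the rack (2 to 4 are present; absent ones read None): 3 mm thick along x, 90 mm wide along y, 62 mm high along z; origin at the middle of its lower edge (35 mm above the bench in the rack). White pull tab at the middle of the upper edge: 10 mm thick along x, 24 mm wide along y, from 58 to 84 mm above the lower edge
- board3: circuit board upright in the rack (2 to 4 are present; absent ones read None): 3 mm thick along x, 90 mm wide along y, 62 mm high along z; origin at the middle of its lower edge (35 mm above the bench in the rack). White pull tab at the middle of the upper edge: 10 mm thick along x, 24 mm wide along y, from 58 to 84 mm above the lower edge
- holdbar: flat steel hold-down bar, 222 mm long along x, 21 mm wide, 6 mm thick, lying loose on the rack's end posts 3 mm above the boards' tabs so that no board can come out; origin at the centre of its underside (122 mm above the bench as found). Black grip block on its middle: 36 mm along x, 14 mm wide along y, from 6 to 30 mm above the underside
- jar: squat amber glass jar with paper label and steel lid, 54 mm diameter to 65 mm height, lid 44 mm wide to 77 mm; it stands on the bench beside the disc in the way of the turntable's handle; origin at the centre of its underside
- mat: flat dark grey parking mat lying on the bench, fixed, 260 mm along its x, 170 mm along its y, 3 mm thick; origin at the centre of its underside. It may be on either side of the turntable
- tote: board tote, fixed: grey plastic tray filled with black foam ribs, 171 mm along x, 116 mm along y, 50 mm high; origin at the centre of its underside. Four slots along y, 46 mm apart at x = -69, -23, 23, 69 mm, each 8 mm wide, 102 mm long, open at the top, floor 6 mm above the bench; one board per slot, which may lean a little in it
- reel: white and black component reel lying flat, 110 mm across, 15 mm high; origin under its centre; leave alone
- pen_cup: clear cup with pens, 68 mm across, 90 mm high (pens 145 mm); origin under its centre; leave alone
- caliper: digital caliper lying flat, 200 mm long along x; origin under its middle; leave alone
- mouse: round black computer mouse, 60 mm across, 30 mm high; leave alone
- tape_roll: roll of yellow tape lying flat, 64 mm across, 18 mm high; leave alone

How it is judged:
On the way, in this order (a step that is already met when the one before it is completed fails the run):
1. jar and hold-down bar are on the mat, the turntable still at the inspection stop (x of jar in the frame of mat between -0.13 and 0.13 m and y of jar in the frame of mat between -0.085 and 0.085 m and z of jar in the frame of mat between -0.005 and 0.012 m and angle between jar's own z axis and vertical below 0.15 rad and x of holdbar in the frame of mat between -0.12 and 0.12 m and y of holdbar in the frame of mat between -0.08 and 0.08 m and z of holdbar in the frame of mat between -0.005 and 0.012 m and angle between holdbar's own z axis and vertical below 0.12 rad and value of joint turntable below 0.2 rad), for 0.2 s.
2. the turntable is at the unloading stop, all boards still in the rack (value of joint turntable above 1.5 rad and x of board0 in the frame of rack between -0.08 and 0.08 m and y of board0 in the frame of rack between -0.02 and 0.02 m and z of board0 in the frame of rack between -0.005 and 0.02 m and x of board1 in the frame of rack between -0.08 and 0.08 m and y of board1 in the frame of rack between -0.02 and 0.02 m and z of board1 in the frame of rack between -0.005 and 0.02 m and x of board2 in the frame of rack between -0.08 and 0.08 m and y of board2 in the frame of rack between -0.02 and 0.02 m and z of board2 in the frame of rack between -0.005 and 0.02 m and x of board3 in the frame of rack between -0.08 and 0.08 m and y of board3 in the frame of rack between -0.02 and 0.02 m and z of board3 in the frame of rack between -0.005 and 0.02 m), for 0.2 s.
3. all boards stand in the tote, the turntable still at the unloading stop (x of board0 in the frame of tote between -0.085 and 0.085 m and y of board0 in the frame of tote between -0.012 and 0.012 m and z of board0 in the frame of tote between 0 and 0.014 m and angle between each of board0, board1, board2, board3's own z axis and vertical below 0.25 rad and x of board1 in the frame of tote between -0.085 and 0.085 m and y of board1 in the frame of tote between -0.012 and 0.012 m and z of board1 in the frame of tote between 0 and 0.014 m and x of board2 in the frame of tote between -0.085 and 0.085 m and y of board2 in the frame of tote between -0.012 and 0.012 m and z of board2 in the frame of tote between 0 and 0.014 m and x of board3 in the frame of tote between -0.085 and 0.085 m and y of board3 in the frame of tote between -0.012 and 0.012 m and z of board3 in the frame of tote between 0 and 0.014 m and value of joint turntable above 1.4 rad), for 0.2 s.
4. the turntable is back at the inspection stop (value of joint turntable below 0.07 rad), for 0.2 s.
At the end, for the whole second after the job is handed in: Every board stands in the tote, lower edge within 8 mm of the slot floor, within 0.25 rad of upright; jar upright and bar flat on the mat, centres over it (bar's 5 to 10 mm inside the edges); turntable within 0.07 rad of the inspection stop; all at rest (x of board0 in the frame of tote between -0.085 and 0.085 m and y of board0 in the frame of tote between -0.012 and 0.012 m and z of board0 in the frame of tote between 0 and 0.014 m and angle between each of board0, board1, board2, board3's own z axis and vertical below 0.25 rad and x of board1 in the frame of tote between -0.085 and 0.085 m and y of board1 in the frame of tote between -0.012 and 0.012 m and z of board1 in the frame of tote between 0 and 0.014 m and x of board2 in the frame of tote between -0.085 and 0.085 m and y of board2 in the frame of tote between -0.012 and 0.012 m and z of board2 in the frame of tote between 0 and 0.014 m and x of board3 in the frame of tote between -0.085 and 0.085 m and y of board3 in the frame of tote between -0.012 and 0.012 m and z of board3 in the frame of tote between 0 and 0.014 m and x of jar in the frame of mat between -0.13 and 0.13 m and y of jar in the frame of mat between -0.085 and 0.085 m and z of jar in the frame of mat between -0.005 and 0.012 m and angle between jar's own z axis and vertical below 0.15 rad and x of holdbar in the frame of mat between -0.12 and 0.12 m and y of holdbar in the frame of mat between -0.08 and 0.08 m and z of holdbar in the frame of mat between -0.005 and 0.012 m and angle between holdbar's own z axis and vertical below 0.12 rad and linear speed of each of board0, board1, board2, board3, jar, holdbar below 0.03 m/s and value of joint turntable below 0.07 rad); the robot touches nothing.
It fails at once if a board is tipped over or dropped flat (angle between any of board0, board1, board2, board3's own z axis and vertical above 0.9 rad).
It fails at once if reel, pen cup, caliper, mouse or tape roll is shoved aside (over 5 cm) (distance of any of reel, pen_cup, caliper, mouse, tape_roll from where it was at the start of the episode above 0.05 m).
Of board0, board1, board2, board3 only 2 to 4 are there at a start; the rules pass over those that are not, and their reading is None.
At some moment in a run one of jar may be knocked a few centimetres aside while the robot is not near it.
It also fails if it takes over 210 s, if anything falls off the work surface, if the arm or the gripper's body presses on something with over 40 N, if the wrist force passes 120 N, or if a joint passes its speed limit or range.

## Working session

There is one attempt and no reset: what is moved stays moved. The work goes in short steps, Python scripts to look and compute and a shell command to move; the robot and the scene stay as the last step left them, time stands still between calls to the robot, and variables do not carry over. Pictures are saved under pics/ and viewed, and the job is handed in when it is done.

```bash
mkdir -p pics; ls
cat > h.py <<'E'
import numpy as np, cv2
from plant import manip
def snap(cam,name):
    c=manip.calibration(cam); im=manip.camera(cam)
    cv2.imwrite(f'pics/{name}.png',cv2.cvtColor(im,cv2.COLOR_RGB2BGR)); np.save(f'pics/{name}.npy',im)
    np.savez(f'pics/{name}_c.npz',**{k:np.array(v) for k,v in c.items()})
    return im,c
def load(name):
    return np.load(f'pics/{name}.npy'),dict(np.load(f'pics/{name}_c.npz'))
def ray(c,u,v,z):
    V=np.array(c['view']);R=V[:3,:3];t=V[:3,3]
    o=-R.T@t; d=R.T@np.array([(u-c['cx'])/c['fx'],(v-c['cy'])/c['fy'],1.])
    return o+d*(z-o[2])/d[2]
def proj(c,p):
    V=np.array(c['view']);q=V[:3,:3]@np.asarray(p,float)+V[:3,3]
    return np.array([c['fx']*q[0]/q[2]+c['cx'],c['fy']*q[1]/q[2]+c['cy']])
E
python3 - <<'E'
from h import *
print(manip.get_obs())
for n in ['scene','top','wrist']:
    im,c=snap(n,n+'0'); print(n,c['fx'],c['cx'],c['cy'],np.round(np.array(c['view']),3).tolist())
E
```

```text
pics
{'t': 0.0, 'joint_positions': array([ 1.23499722,  0.39918663,  0.04507076,  1.53788669, -0.01871921,
        1.20690304, -0.05066038]), 'qd': array([-3.19535862e-04, -1.16251972e-03, -5.39296090e-04,  6.57853637e-04,
       -4.09309058e-04,  5.10887149e-04,  1.90529828e-05]), 'effort': array([ 1.77724519e-04, -4.75116992e+01,  1.36477590e+00, -2.54219484e+01,
        1.15856229e-02,  9.52095579e-03,  3.38732306e-06]), 'position': array([ 0.15232062, -0.6311776 ,  0.19776477]), 'eef_rot': array([-3.13963559e+00,  1.31629768e-04,  2.36909963e-01]), 'ft_force': array([0.03832804, 0.36637164, 0.72452982]), 'ft_torque': array([-0.01122373,  0.05570048, -0.01555796]), 'width': 0.9975758420311591}
scene 494.93549406545685 259.18553339415047 197.02625148815622 [[0.563, 0.827, 0.019, -0.328], [0.621, -0.407, -0.67, -0.312], [-0.546, 0.389, -0.742, 1.455], [0.0, 0.0, 0.0, 1.0]]
top 424.7197691215299 257.72936625476905 194.15305709003326 [[0.004, -1.0, 0.024, -0.013], [-0.992, -0.007, -0.127, 0.599], [0.127, -0.023, -0.992, 1.182], [0.0, 0.0, 0.0, 1.0]]
wrist 325.18085645889175 254.35766927728667 194.45771998851697 [[0.234, -0.972, -0.0, -0.651], [-0.937, -0.226, 0.267, -0.035], [-0.259, -0.062, -0.964, 0.379], [0.0, 0.0, 0.0, 1.0]]
```

View pics/scene0.png

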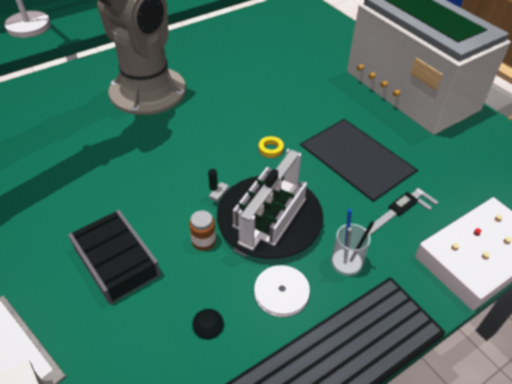

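View pics/top0.png

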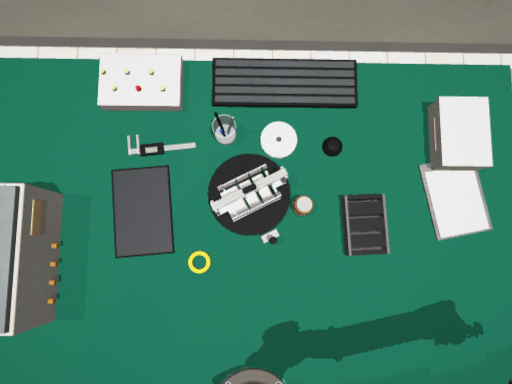

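View pics/wrist0.png

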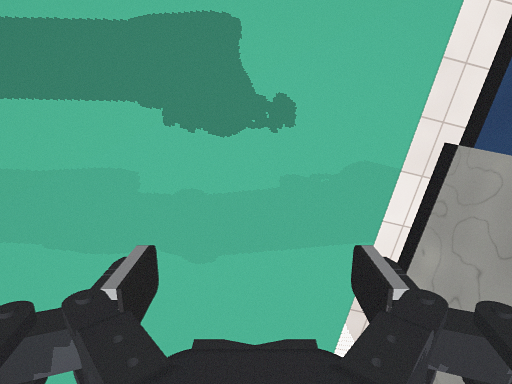

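Run:
```python
from h import *
im,c=load('top0')
cr=im[130:280,100:400]
cv2.imwrite('pics/crop0.png',cv2.cvtColor(cv2.resize(cr,None,fx=2.6,fy=2.6,interpolation=cv2.INTER_CUBIC),cv2.COLOR_RGB2BGR))
cr=im[140:255,200:320]
cv2.imwrite('pics/crop1.png',cv2.cvtColor(cv2.resize(cr,None,fx=5,fy=5,interpolation=cv2.INTER_CUBIC),cv2.COLOR_RGB2BGR))
cr=load('scene0')[0][130:310,60:340]
cv2.imwrite('pics/crop2.png',cv2.cvtColor(cv2.resize(cr,None,fx=2.8,fy=2.8,interpolation=cv2.INTER_CUBIC),cv2.COLOR_RGB2BGR))
```

```text
(no output)
```

View pics/crop0.png

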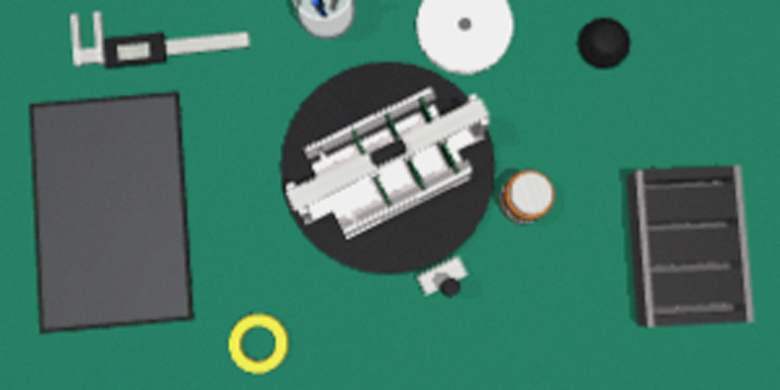

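View pics/crop1.png

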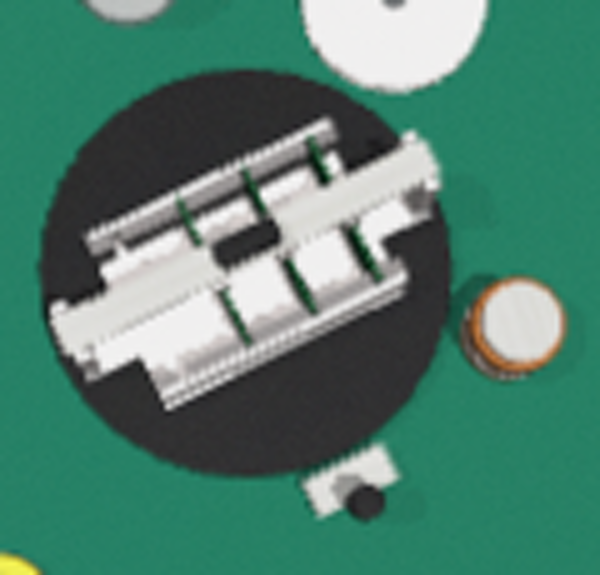

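View pics/crop2.png

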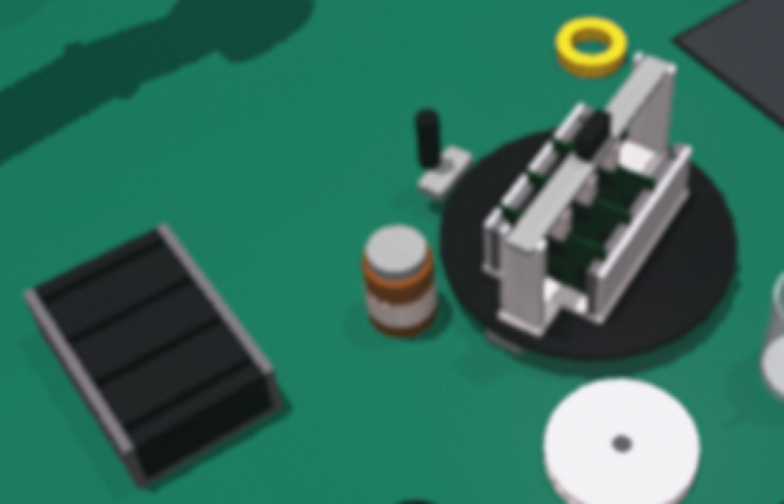

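Run:
```python
from h import *
im,c=load('top0')
hsv=cv2.cvtColor(im,cv2.COLOR_RGB2HSV)
def big(m,roi):
    mm=np.zeros_like(m);x0,y0,x1,y1=roi;mm[y0:y1,x0:x1]=m[y0:y1,x0:x1]
    cs,_=cv2.findContours(mm,cv2.RETR_EXTERNAL,cv2.CHAIN_APPROX_NONE);return max(cs,key=cv2.contourArea)
green=((hsv[...,0]>60)&(hsv[...,0]<90)&(hsv[...,1]>120)).astype(np.uint8)
ng=255*(1-green)
def r(u,v,z): return np.round(ray(c,u,v,z)[:2],4)
# disc: green-excluded blob
k=big(ng,(203,148,296,242)); pts=np.array([ray(c,*p[0],.03)[:2] for p in cv2.convexHull(k)])
(cx,cy),rad=cv2.minEnclosingCircle(pts.astype(np.float32)); print('disc',cx,cy,rad)
A=np.c_[2*pts,np.ones(len(pts))];s=np.linalg.lstsq(A,(pts**2).sum(1),rcond=None)[0];print('lsq',s[:2],np.sqrt(s[2]+s[0]**2+s[1]**2))
k=big(ng,(105,160,180,262));R=cv2.boxPoints(cv2.minAreaRect(k));m=np.array([r(*p,.003) for p in R]);print('mat',m.tolist(),m.mean(0))
k=big(ng,(335,185,400,262));R=cv2.boxPoints(cv2.minAreaRect(k));print('tote px',R.tolist(),[r(*p,.05).tolist() for p in R])
k=big(ng,(285,185,325,222));print('jar px',cv2.minAreaRect(k))
lid=((im.min(2)>170)).astype(np.uint8);k=big(lid,(288,190,320,222));print('lid',cv2.minEnclosingCircle(k))
(u,v),_=cv2.minEnclosingCircle(k);print('jar',r(u+.0,v,.077))
dark=((im.max(2)<75)).astype(np.uint8);k=big(dark,(262,230,285,250));q=cv2.minEnclosingCircle(k);print('knob',q,r(*q[0],.085))
k=big(dark,(236,178,262,196));q=cv2.minAreaRect(k);print('grip',q,r(*q[0],.152))
```

```text
disc 0.5870854258537292 0.002112714108079672 0.13774053752422333
lsq [0.59494898 0.00727388] 0.12507036040089467
mat [[0.6754, 0.4288], [0.6889, 0.2555], [0.4296, 0.2303], [0.4175, 0.3993]] [0.55285  0.328475]
tote px [[340.1323547363281, 195.28651428222656], [385.2919616699219, 191.9413604736328], [389.8103942871094, 252.9399871826172], [344.6507873535156, 256.28515625]] [[0.5962, -0.2455], [0.6068, -0.3759], [0.4335, -0.3828], [0.4237, -0.2547]]
jar px ((302.5, 205.0), (19.091880798339844, 21.920310974121094), 45.0)
lid ((303.9285583496094, 203.92857360839844), 7.709765911102295)
jar [ 0.5679 -0.1379]
knob ((272.5, 240.0), 3.6401548385620117) [ 0.4675 -0.0499]
grip ((246.9000244140625, 184.80001831054688), (12.969193458557129, 13.416407585144043), 63.43495178222656) [0.6092 0.0209]
```

Run:
```python
from h import *
from scipy.optimize import least_squares
im,c=load('top0')
hsv=cv2.cvtColor(im,cv2.COLOR_RGB2HSV)
green=((hsv[...,0]>60)&(hsv[...,0]<90)&(hsv[...,1]>120)).astype(np.uint8)
pts=[]
for a in np.radians(np.arange(0,360,5)):
    for r in np.arange(30,48,.25):
        u,v=249+r*np.cos(a),194.5+r*np.sin(a)
        if green[int(round(v)),int(round(u))]: break
    pts.append(ray(c,u,v,.03)[:2])
pts=np.array(pts)
f=lambda p:np.hypot(*(pts-p[:2]).T)-.12
s=least_squares(f,[.6,.01],loss='soft_l1',f_scale=.001);print(s.x,np.round(f(s.x)*1000,1))
# bar ends from crop1: corners (px)
for q in [(50,310),(75,352),(410,133),(438,180)]:
    u,v=q[0]/5+200,q[1]/5+140; print(ray(c,u,v,.128)[:2])
for q in [(245,240)]:
    u,v=q[0]/5+200,q[1]/5+140; print('grip',ray(c,u,v,.152)[:2])
```

```text
[0.60177635 0.01510939] [-2.4 -1.6 -0.1 -0.7 -0.5 -1.8 -2.4 -0.1 -1.4 -1.3 -1.2 -1.1 -1.  19.8
 -0.8 -0.8 -0.  -1.5 -1.5 -1.5 -0.2 -1.  -1.1  0.2 -1.3 -1.5 -1.7  0.3
  0.1 -0.8 -1.   0.3 -1.3 -1.5 -0.9  0.4  0.3  0.2 -1.3  0.8 -2.1 -0.7
 -2.1 -2.1 -1.3 -1.3 -1.2 -1.9 -1.9 -0.3  0.5 -0.2 -2.4 -0.8 -0.8 -0.7
 -2.2 -2.2 -2.9 -1.4 -1.4 -1.4 -0.6 -0.6 11.2  9.7  9.   6.8 -1.3 -1.2
 -2.6 -1.8]
[0.56600885 0.11830046]
[0.54377627 0.10471405]
[ 0.66296165 -0.07297913]
[ 0.63747437 -0.08793218]
grip [0.600793   0.01535696]
```

```bash
cat >> h.py <<'E'
from scipy.spatial.transform import Rotation as Ro
def plan(xyz,yaw,ref=None):
    """shift (m) and turn (deg) in tool axes from the current pose to a tool-down pose"""
    o=manip.get_obs(); R=Ro.from_euler('xyz',o['eef_rot']); T=Ro.from_euler('xyz',[np.pi,0,yaw])
    d=R.inv().apply(np.asarray(xyz)-o['position']); rv=(R.inv()*T).as_rotvec(degrees=True)
    print('t',round(o['t'],2),'pos',np.round(o['position'],4),'rpy',np.round(o['eef_rot'],3),'w',round(o['width'],3),'F',np.round(o['ft_force'],1))
    print('shift',np.round(d,4).tolist(),'turn',np.round(rv,2).tolist())
    return d,rv
E
python3 - <<'E'
from h import *
plan([.56,-.138,.25],1.34)
E
```

```text
t 0.15 pos [ 0.1524 -0.6313  0.198 ] rpy [-3.14   0.     0.237] w 1.0 F [-1.   0.3  0.6]
shift [0.512, -0.3839, -0.0515] turn [-0.08, -0.04, -63.2]
```

```bash
python3 -m creep '[[[0.05,-0.038,-0.005],[0,0,-6]],[[0.1,-0.077,-0.01],[0,0,-12]],[[0.15,-0.115,-0.015],[0,0,-18]],[[0.2,-0.154,-0.02],[0,0,-24]],[[0.25,-0.192,-0.025],[0,0,-30]],[[0.3,-0.23,-0.03],[0,0,-36]],[[0.35,-0.268,-0.035],[0,0,-42]],[[0.4,-0.306,-0.04],[0,0,-50]],[[0.45,-0.344,-0.045],[0,0,-58]],[[0.49,-0.37,-0.05],[0,0,-63.2]],[[0.512,-0.384,-0.0515],[0,0,-63.2]],[[0.512,-0.384,-0.0515],[0,0,-63.2]]]' 1
python3 - <<'E'
from h import *
plan([.568,-.138,.25],1.34)
snap('wrist','w1');snap('top','t1')
E
```

```text
t: 1.65
position: [0.5611, -0.1359, 0.25]
eef_rot: [-3.141, -0.001, 1.345]
ft_force: [-0.6, -0.6, -0.7]
width: 1.005
t 1.65 pos [ 0.5611 -0.1359  0.25  ] rpy [-3.141e+00 -1.000e-03  1.345e+00] w 1.005 F [-0.6 -0.6 -0.7]
shift [-0.0005, 0.0072, 0.0] turn [-0.02, -0.07, 0.26]
```

View pics/w1.png

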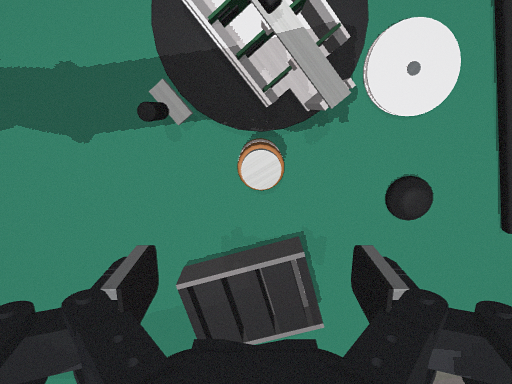

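Run:
```python
from h import *
im,c=load('w1')
lid=(im.min(2)>170).astype(np.uint8);m=np.zeros_like(lid);m[140:200,230:295]=lid[140:200,230:295]
k=max(cv2.findContours(m,0,1)[0],key=cv2.contourArea);e=cv2.fitEllipse(k);print(e,ray(c,*e[0],.077))
dark=(im.max(2)<60).astype(np.uint8);m=np.zeros_like(dark);m[95:125,130:172]=dark[95:125,130:172]
print(proj(c,[.4675,-.05,.085]),proj(c,[.602,.015,.03]))
im,c=load('t1')
lid=(im.min(2)>170).astype(np.uint8);m=np.zeros_like(lid);m[190:222,288:320]=lid[190:222,288:320]
cs=cv2.findContours(m,0,1)[0]
if cs: k=max(cs,key=cv2.contourArea);e=cv2.minEnclosingCircle(k);print(e)
```

```text
((260.71966552734375, 169.2445526123047), (38.393611907958984, 39.11051559448242), 65.3591079711914) [ 0.56818382 -0.13935834  0.077     ]
[144.78027391 108.25651082] [259.08271015  19.83810721]
((303.66278076171875, 204.12791442871094), 7.639655590057373)
```

```bash
python3 - <<'E'
from h import *
plan([.568,-.139,.035],1.34)
E
python3 -m creep '[[[0,0.007,0.05],[0,0,0]],[[0,0.007,0.10],[0,0,0]],[[0,0.007,0.15],[0,0,0]],[[0,0.007,0.19],[0,0,0]],[[0,0.007,0.215],[0,0,0]],[[0,0.007,0.215],[0,0,0]]]' 1 40
python3 -m creep '[[[0,0,0],[0,0,0]],[[0,0,0],[0,0,0]],[[0,0,0],[0,0,0]],[[0,0,0],[0,0,0]],[[0,0,0],[0,0,0]]]' -1 40
```

```text
t 1.75 pos [ 0.5592 -0.1395  0.2498] rpy [-3.140e+00  1.000e-03  1.339e+00] w 0.997 F [-0.2 -0.4  0.4]
shift [0.0028, 0.0087, 0.2148] turn [-0.08, 0.07, -0.05]
t: 2.5
position: [0.5638, -0.1419, 0.0333]
eef_rot: [-3.136, 0.001, 1.337]
ft_force: [-0.5, 0.8, -0.0]
width: 1.002
t: 3.12
position: [0.5678, -0.1405, 0.0371]
eef_rot: [3.139, 0.001, 1.34]
ft_force: [-2.0, -0.0, 4.5]
width: 0.488
```

```bash
python3 -m creep '[[[0,0,0],[0,0,0]],[[0,0,0],[0,0,0]]]'; python3 -m creep '[[[0,0,-0.02],[0,0,0]],[[0,0,-0.05],[0,0,0]],[[0,0,-0.05],[0,0,0]]]'
python3 - <<'E'
from h import *
snap('wrist','w2');snap('scene','s2')
plan([.55,.30,.20],1.34)
E
```

```text
t: 3.38
position: [0.5678, -0.1405, 0.0371]
eef_rot: [3.139, 0.001, 1.34]
ft_force: [-2.1, 0.6, 4.4]
width: 0.484
t: 3.75
position: [0.5696, -0.1404, 0.0886]
eef_rot: [3.135, 0.0, 1.34]
ft_force: [1.0, 0.6, -2.0]
width: 0.487
t 3.85 pos [ 0.5667 -0.1402  0.0855] rpy [3.141 0.    1.34 ] w 0.489 F [-0.1 -0.3 -3.3]
shift [0.4246, -0.117, -0.1147] turn [0.02, 0.02, -0.01]
```

View pics/w2.png

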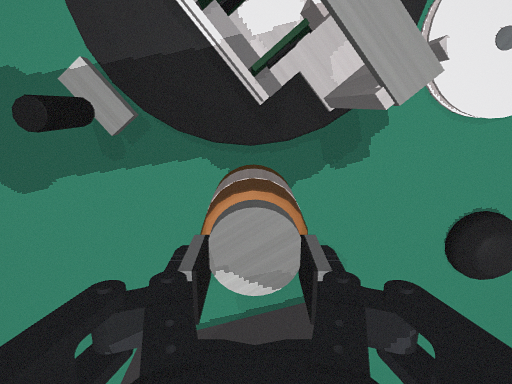

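View pics/s2.png

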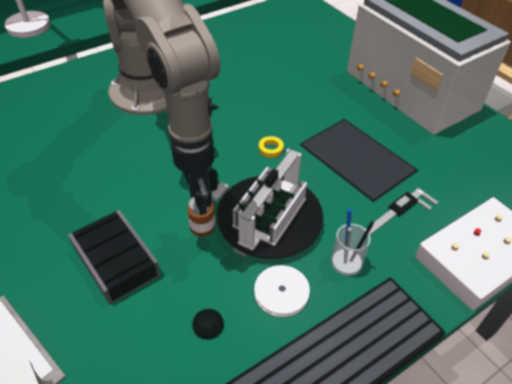

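```bash
python3 - <<'E'
from h import *
plan([.5565,.293,.25],1.34)
E
python3 -m creep '[[[0,0,-0.05],[0,0,0]],[[0,0,-0.1],[0,0,0]],[[0,0,-0.15],[0,0,0]],[[0.03,-0.01,-0.165],[0,0,0]],[[0.08,-0.03,-0.165],[0,0,0]],[[0.13,-0.04,-0.165],[0,0,0]],[[0.18,-0.05,-0.165],[0,0,0]],[[0.23,-0.06,-0.165],[0,0,0]],[[0.28,-0.07,-0.165],[0,0,0]],[[0.33,-0.08,-0.165],[0,0,0]],[[0.37,-0.09,-0.165],[0,0,0]],[[0.4,-0.1,-0.165],[0,0,0]],[[0.417,-0.107,-0.165],[0,0,0]],[[0.417,-0.107,-0.165],[0,0,0]]]'
python3 - <<'E'
from h import *
snap('wrist','w3');snap('top','t3')
plan([.5565,.293,.043],1.34)
E
```

```text
t 3.85 pos [ 0.5667 -0.1402  0.0855] rpy [3.141 0.    1.34 ] w 0.489 F [-0.1 -0.3 -3.3]
shift [0.4193, -0.109, -0.1647] turn [0.02, 0.02, -0.01]
t: 5.6
position: [0.5571, 0.2913, 0.2494]
eef_rot: [-3.14, 0.001, 1.342]
ft_force: [0.0, -0.9, -2.2]
width: 0.48
t 5.7 pos [0.5587 0.2883 0.2496] rpy [3.141e+00 2.000e-03 1.338e+00] w 0.484 F [ 0.7 -0.5 -2.1]
shift [0.0045, -0.0032, 0.2066] turn [0.01, 0.13, -0.11]
```

View pics/w3.png

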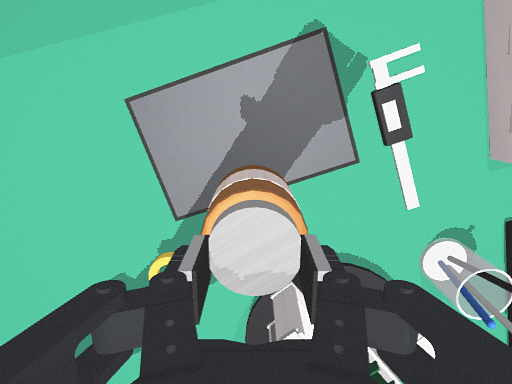

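View pics/t3.png

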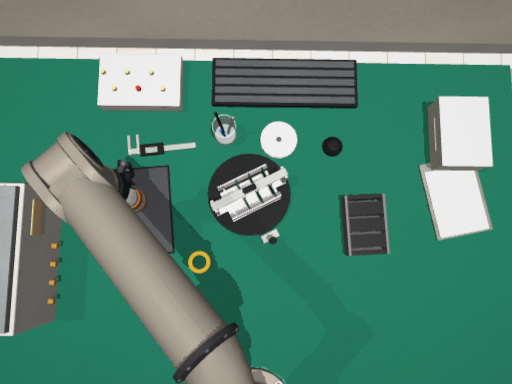

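Run:
```python
from h import *
im,c=load('w3')
P=np.array([ray(c,*q,.003)[:2] for q in [(326,29),(358,162),(177,219),(126,100)]]);print(P,P.mean(0))
d=P[0]+P[1]-P[2]-P[3];print(np.arctan2(d[1],d[0]),np.hypot(*d)/2)
```

```text
[[0.6744327  0.41980127]
 [0.68851369 0.25355465]
 [0.4341026  0.23120225]
 [0.41759039 0.39685161]] [0.55365985 0.32535244]
0.08837899441946116 0.25662829409546695
```

```bash
python3 -m creep '[[[0.003,-0.001,0.05],[0,0,0]],[[0.003,-0.001,0.1],[0,0,0]],[[0.003,-0.001,0.14],[0,0,0]],[[0.003,-0.001,0.175],[0,0,0]],[[0.003,-0.001,0.195],[0,0,0]],[[0.003,-0.001,0.203],[0,0,0]],[[0.003,-0.001,0.207],[0,0,0]],[[0.003,-0.001,0.207],[0,0,0]]]'
python3 - <<'E'
from h import *
plan([.557,.29,.041],1.34)
E
```

```text
t: 6.7
position: [0.5586, 0.2938, 0.0442]
eef_rot: [3.14, -0.001, 1.34]
ft_force: [0.9, -0.3, -1.9]
width: 0.488
t 6.7 pos [0.5586 0.2938 0.0442] rpy [ 3.14e+00 -1.00e-03  1.34e+00] w 0.488 F [ 0.9 -0.3 -1.9]
shift [-0.0041, -0.0007, 0.0032] turn [0.08, -0.05, -0.01]
```

```bash
python3 -m creep '[[[0,0,0.002],[0,0,0]],[[0,0,0.004],[0,0,0]],[[0,0,0.004],[0,0,0]]]';  python3 -m creep '[[[0,0,0],[0,0,0]],[[0,0,0],[0,0,0]],[[0,0,0],[0,0,0]]]' 1; python3 -m creep '[[[0,0,-0.02],[0,0,0]],[[0,0,-0.06],[0,0,0]],[[0,0,-0.12],[0,0,0]],[[0,0,-0.18],[0,0,0]],[[0,0,-0.22],[0,0,0]],[[0,0,-0.22],[0,0,0]]]'
python3 - <<'E'
from h import *
snap('wrist','w4')
plan([.602,.015,.26],2.03)
E
```

```text
t: 7.08
position: [0.5583, 0.2941, 0.0403]
eef_rot: [3.141, -0.001, 1.34]
ft_force: [-1.0, -0.4, 3.9]
width: 0.481
t: 7.45
position: [0.558, 0.2934, 0.0392]
eef_rot: [3.141, 0.0, 1.34]
ft_force: [-0.2, -0.6, 0.3]
width: 1.001
t: 8.2
position: [0.5596, 0.2956, 0.2652]
eef_rot: [3.134, -0.006, 1.34]
ft_force: [-0.3, 0.1, -0.3]
width: 1.0
t 8.25 pos [0.5585 0.2944 0.2623] rpy [ 3.138e+00 -3.000e-03  1.340e+00] w 0.998 F [0.1 0.2 0.3]
shift [-0.2621, 0.1062, 0.0019] turn [0.27, -0.09, -39.52]
```

View pics/w4.png

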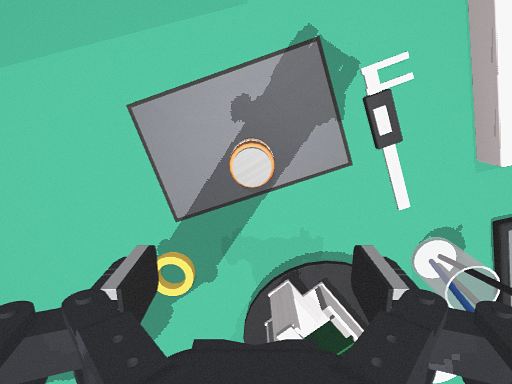

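```bash
python3 -m creep '[[[-0.05,0.02,0],[0,0,-8]],[[-0.1,0.04,0],[0,0,-16]],[[-0.15,0.06,0],[0,0,-24]],[[-0.2,0.08,0],[0,0,-32]],[[-0.24,0.1,0],[0,0,-39.5]],[[-0.262,0.106,0],[0,0,-39.5]],[[-0.262,0.106,0],[0,0,-39.5]]]'
python3 - <<'E'
from h import *
snap('wrist','w5')
plan([.602,.015,.26],2.03)
E
```

```text
t: 9.12
position: [0.6005, 0.0114, 0.2579]
eef_rot: [-3.139, -0.0, 2.025]
ft_force: [-0.4, 1.2, 0.0]
width: 1.001
t 9.18 pos [0.6004 0.0141 0.2583] rpy [-3.140e+00 -1.000e-03  2.028e+00] w 0.997 F [-0.2  0.7 -0.1]
shift [0.0001, 0.0018, -0.0017] turn [-0.09, -0.08, -0.1]
```

View pics/w5.png

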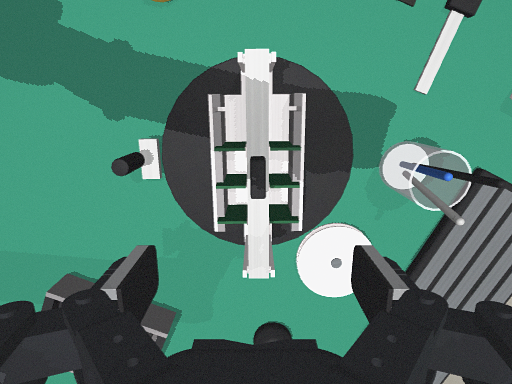

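Run:
```python
from h import *
im,c=load('w5')
d=(im.max(2)<70).astype(np.uint8);m=np.zeros_like(d);m[150:206,244:272]=d[150:206,244:272]
k=max(cv2.findContours(m,0,1)[0],key=cv2.contourArea);x,y,w,h=cv2.boundingRect(k);print(x,y,w,h)
print(ray(c,x+w/2,y+h/2,.148),proj(c,[.602,.015,.152]))
for q in [(257,50),(258,277)]: print(ray(c,*q,.128))
plan([.602,.015,.131],2.028)
```

```text
250 156 16 43
[0.60185425 0.01494434 0.148     ] [258.21020882 178.49360697]
[0.55312151 0.11255436 0.128     ]
[ 0.65117006 -0.08511189  0.128     ]
t 9.18 pos [0.6004 0.0141 0.2583] rpy [-3.140e+00 -1.000e-03  2.028e+00] w 0.997 F [-0.2  0.7 -0.1]
shift [-0.0001, 0.002, 0.1273] turn [-0.09, -0.08, 0.01]
```

```bash
python3 -m creep '[[[0,0.001,0.04],[0,0,0]],[[0,0.001,0.08],[0,0,0]],[[0,0.001,0.11],[0,0,0]],[[0,0.001,0.122],[0,0,0]],[[0,0.001,0.127],[0,0,0]],[[0,0.001,0.127],[0,0,0]]]' 0 60;  python3 -m creep '[[[0,0,0],[0,0,0]],[[0,0,0],[0,0,0]],[[0,0,0],[0,0,0]],[[0,0,0],[0,0,0]],[[0,0,0],[0,0,0]],[[0,0,0],[0,0,0]]]' -1 60
python3 - <<'E'
from h import *
snap('wrist','w6')
plan([.602,.015,.131],2.03)
E
```

```text
t: 9.93
position: [0.6026, 0.0154, 0.1332]
eef_rot: [3.14, 0.0, 2.03]
ft_force: [-0.2, 0.6, 0.7]
width: 0.507
t: 10.68
position: [0.602, 0.0146, 0.1323]
eef_rot: [-3.142, 0.0, 2.029]
ft_force: [-0.3, 0.6, -0.7]
width: 0.001
t 10.72 pos [0.602  0.0146 0.1322] rpy [-3.141  0.     2.029] w -0.001 F [-0.1 -0.9 -0.2]
shift [0.0004, 0.0002, 0.0012] turn [-0.01, 0.0, -0.04]
```

View pics/w6.png

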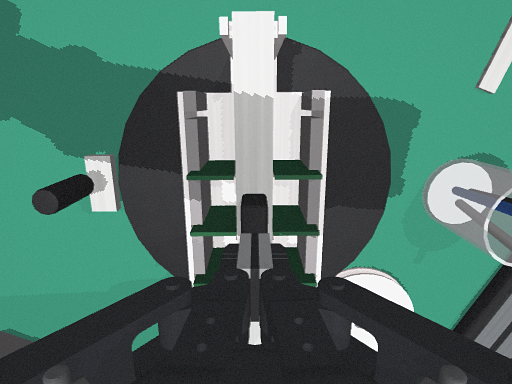

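Run:
```python
from h import *
im,c=load('w6')
print(proj(c,[.602,.0146,.132]),proj(c,[.602,.0146,.152]))
for q in [(255,195),(255,210),(255,232)]: print(ray(c,*q,.152))
o=-np.array(c['view'])[:3,:3].T@np.array(c['view'])[:3,3];print(o)
cr=im[170:350,180:330]
cv2.imwrite('pics/crop6.png',cv2.cvtColor(cv2.resize(cr,None,fx=3.3,fy=3.3,interpolation=cv2.INTER_CUBIC),cv2.COLOR_RGB2BGR))
snap('scene','s6')
```

```text
[254.60385336 223.1746274 ] [254.62195476 236.78660192]
[0.59220419 0.03488043 0.152     ]
[0.59570054 0.02780003 0.152     ]
[0.60099633 0.01707564 0.152     ]
[0.57253782 0.07412484 0.30869349]
```

View pics/crop6.png

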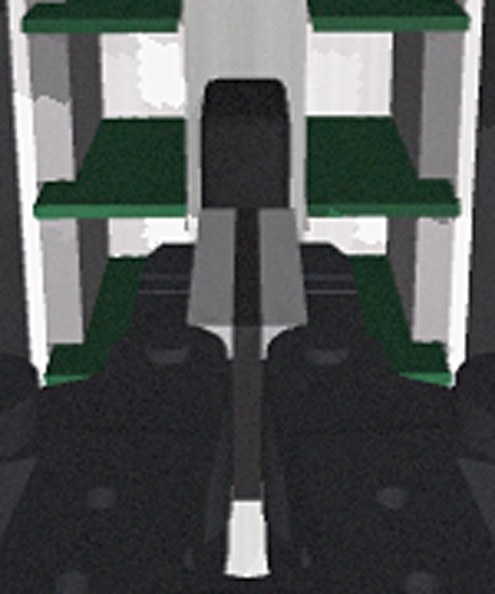

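View pics/s6.png

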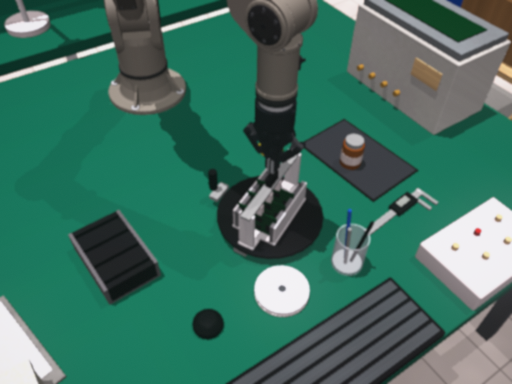

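Run:
```python
from h import *
im,c=load('w6')
o=np.array([.602,.0146]);X=np.array([np.cos(2.03),np.sin(2.03)]);Y=np.array([X[1],-X[0]])
for x in (18,11,0,-11,-18):
  print(x,[(z,np.round((proj(c,[*(o+X*x/1e3+Y*.007),z])-[180,170])*3.3).tolist()) for z in (.128,.132,.152,.165)])
```

```text
18 [(0.128, [286.0, 70.0]), (0.132, [287.0, 76.0]), (0.152, [292.0, 111.0]), (0.165, [296.0, 138.0])]
11 [(0.128, [286.0, 109.0]), (0.132, [287.0, 116.0]), (0.152, [291.0, 154.0]), (0.165, [295.0, 185.0])]
0 [(0.128, [285.0, 168.0]), (0.132, [286.0, 175.0]), (0.152, [291.0, 220.0]), (0.165, [294.0, 255.0])]
-11 [(0.128, [285.0, 225.0]), (0.132, [286.0, 234.0]), (0.152, [290.0, 284.0]), (0.165, [294.0, 324.0])]
-18 [(0.128, [284.0, 260.0]), (0.132, [285.0, 270.0]), (0.152, [290.0, 324.0]), (0.165, [293.0, 366.0])]
```

Run:
```python
from h import *
im,c=load('s6')
cr=im[100:260,200:340]
cv2.imwrite('pics/crop7.png',cv2.cvtColor(cv2.resize(cr,None,fx=4,fy=4,interpolation=cv2.INTER_CUBIC),cv2.COLOR_RGB2BGR))
print((proj(c,[.602,.015,.152])-[200,100])*4,(proj(c,[.602,.015,.132])-[200,100])*4)
```

```text
[286.42474943 297.66223241] [284.98445665 324.59462559]
```

View pics/crop7.png

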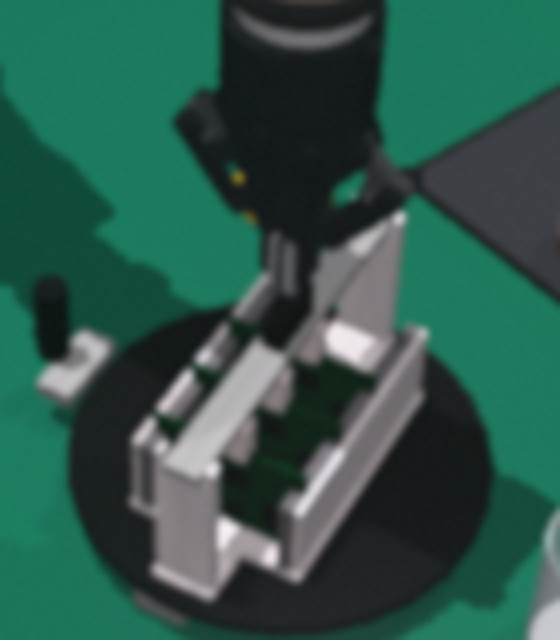

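```bash
python3 -m creep '[[[0,0,0.0015],[0,0,0]],[[0,0,0.003],[0,0,0]]]'; python3 -m creep '[[[0,0,0.001],[0,0,0]],[[0,0,0.002],[0,0,0]]]'
```

```text
t: 11.02
position: [0.602, 0.0146, 0.1291]
eef_rot: [-3.142, 0.0, 2.029]
ft_force: [0.6, 0.7, 0.1]
width: 0.001
t: 11.28
position: [0.602, 0.0146, 0.1272]
eef_rot: [-3.141, 0.0, 2.029]
ft_force: [-0.1, 0.3, 0.4]
width: 0.0
```

```bash
python3 -m creep '[[[0,0,0.001],[0,0,0]],[[0,0,0.002],[0,0,0]]]'; python3 -m creep '[[[0,0,0.001],[0,0,0]],[[0,0,0.002],[0,0,0]]]'
python3 - <<'E'
from h import *
snap('scene','s7')
im,c=load('s7')
cr=im[130:200,240:310]
cv2.imwrite('pics/crop8.png',cv2.cvtColor(cv2.resize(cr,None,fx=8,fy=8,interpolation=cv2.INTER_CUBIC),cv2.COLOR_RGB2BGR))
E
```

```text
t: 11.52
position: [0.602, 0.0146, 0.1252]
eef_rot: [-3.142, 0.0, 2.029]
ft_force: [0.7, -0.7, 0.5]
width: 0.0
t: 11.78
position: [0.602, 0.0146, 0.1232]
eef_rot: [-3.142, 0.0, 2.029]
ft_force: [-0.2, 0.5, -0.5]
width: 0.001
```

View pics/crop8.png

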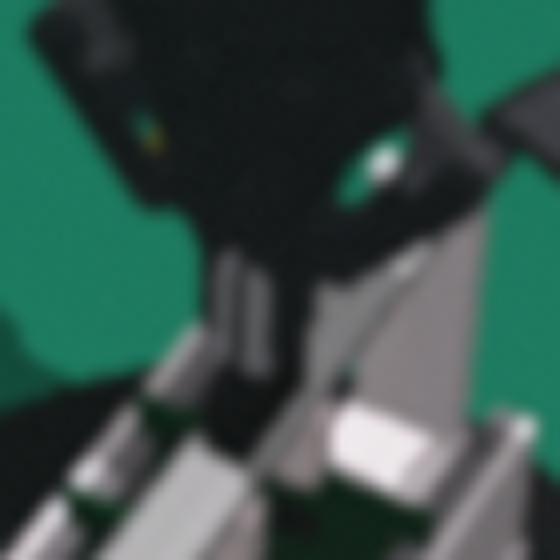

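```bash
python3 -m creep '[[[0,0,0.001],[0,0,0]],[[0,0,0.002],[0,0,0]]]'; python3 -m creep '[[[0,0,0.001],[0,0,0]],[[0,0,0.002],[0,0,0]]]';python3 -m creep '[[[0,0,0.001],[0,0,0]],[[0,0,0.002],[0,0,0]]]'
```

```text
t: 12.08
position: [0.6021, 0.0146, 0.1213]
eef_rot: [3.142, 0.0, 2.029]
ft_force: [-1.0, -0.4, -0.0]
width: 0.001
t: 12.32
position: [0.6021, 0.0147, 0.1196]
eef_rot: [3.142, 0.0, 2.029]
ft_force: [-1.4, -0.4, 5.8]
width: -0.0
t: 12.58
position: [0.6024, 0.0147, 0.1196]
eef_rot: [3.141, 0.001, 2.029]
ft_force: [-5.5, -0.4, 14.9]
width: -0.004
```

```bash
python3 -m creep '[[[0,0,-0.004],[0,0,0]],[[0,0,-0.008],[0,0,0]]]'; python3 -m creep '[[[0,0,0],[0,0,0]],[[0,0,0],[0,0,0]],[[0,0,0],[0,0,0]]]' 0; python3 -m creep '[[[0,0,0.01],[0,0,0]],[[0,0,0.02],[0,0,0]],[[0,0,0.025],[0,0,0]],[[0,0,0.025],[0,0,0]]]'; python3 -m creep '[[[0,0,0],[0,0,0]],[[0,0,0],[0,0,0]],[[0,0,0],[0,0,0]],[[0,0,0],[0,0,0]]]' -1 60;python3 -m creep '[[[0,0,0],[0,0,0]]]'
python3 - <<'E'
from h import *
snap('wrist','w8')
E
```

```text
t: 12.82
position: [0.6019, 0.0146, 0.1252]
eef_rot: [-3.141, 0.0, 2.029]
ft_force: [0.9, 0.8, -0.4]
width: -0.002
t: 13.2
position: [0.6019, 0.0146, 0.125]
eef_rot: [-3.141, -0.0, 2.029]
ft_force: [-0.2, -0.2, -0.5]
width: 0.497
t: 13.7
position: [0.6016, 0.0146, 0.0995]
eef_rot: [-3.14, -0.001, 2.029]
ft_force: [0.0, -0.3, -0.1]
width: 0.5
t: 14.2
position: [0.6025, 0.0148, 0.1008]
eef_rot: [3.141, 0.001, 2.029]
ft_force: [0.7, 0.7, 2.7]
width: 0.147
t: 14.32
position: [0.6025, 0.0148, 0.1008]
eef_rot: [3.141, 0.0, 2.029]
ft_force: [-0.2, 0.6, 3.6]
width: 0.142
```

View pics/w8.png

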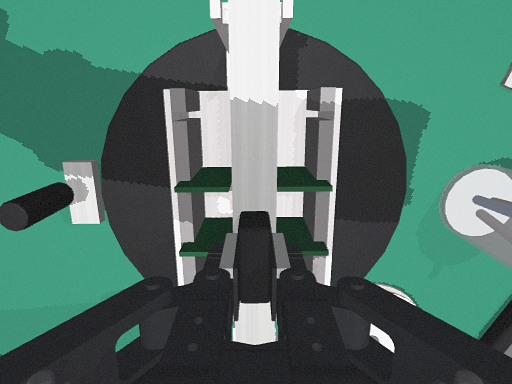

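```bash
python3 -m creep '[[[0,0,-0.01],[0,0,0]],[[0,0,-0.03],[0,0,0]],[[0,0,-0.07],[0,0,0]],[[0,0,-0.11],[0,0,0]],[[0,0,-0.11],[0,0,0]]]'
python3 - <<'E'
from h import *
plan([.548,.3905,.21],3.23)
snap('wrist','w9')
E
```

```text
t: 15.0
position: [0.6047, 0.0155, 0.2152]
eef_rot: [3.134, 0.004, 2.029]
ft_force: [-0.1, 0.6, -1.6]
width: 0.147
t 15.0 pos [0.6047 0.0155 0.2152] rpy [3.134 0.004 2.029] w 0.147 F [-0.1  0.6 -1.6]
shift [0.3614, 0.1151, 0.0048] turn [0.26, 0.44, -68.79]
```

View pics/w9.png

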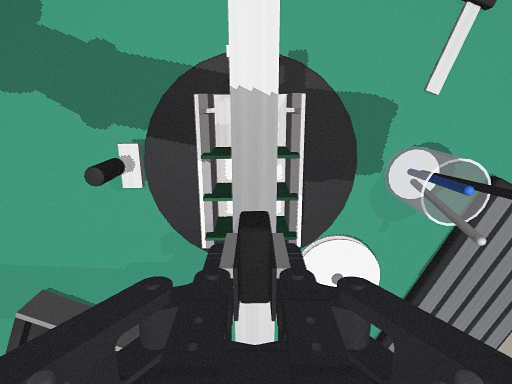

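```bash
python3 -m creep '[[[0.04,0.013,0],[0,0,-7]],[[0.08,0.026,0],[0,0,-14]],[[0.13,0.042,0],[0,0,-21]],[[0.18,0.06,0],[0,0,-29]],[[0.23,0.075,0],[0,0,-38]],[[0.28,0.09,0],[0,0,-47]],[[0.32,0.104,0],[0,0,-56]],[[0.35,0.113,0],[0,0,-64]],[[0.361,0.117,0],[0,0,-68.8]],[[0.361,0.117,0],[0,0,-68.8]],[[0.361,0.117,0],[0,0,-68.8]]]'
python3 - <<'E'
from h import *
plan([.548,.3905,-.016],3.23)
snap('wrist','w10')
E
```

```text
t: 16.42
position: [0.5475, 0.3886, 0.2093]
eef_rot: [-3.14, -0.001, -3.055]
ft_force: [0.5, -0.0, -1.8]
width: 0.145
t 16.43 pos [0.5475 0.3886 0.2093] rpy [-3.140e+00 -1.000e-03 -3.055e+00] w 0.145 F [ 0.5 -0.  -1.8]
shift [-0.0009, 0.0023, 0.2253] turn [-0.12, -0.06, -0.13]
```

View pics/w10.png

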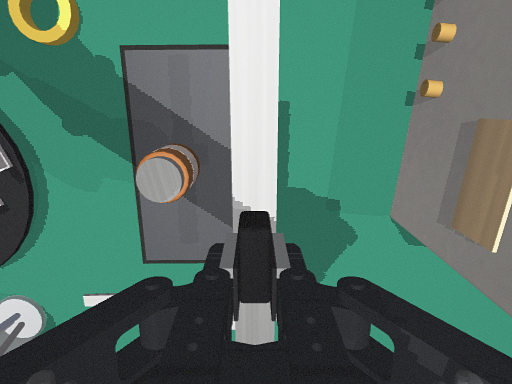

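Run:
```python
from h import *
im,c=load('top0')
for z in (0,.1,.15): print(z,ray(c,60,220,z),ray(c,36,190,z))
im,c=load('w10')
print(ray(c,392,215,0),ray(c,440,0,0), ray(c,163,180,.080))
```

```text
0 [0.52434682 0.56427792 0.        ] [0.6119301  0.63940427 0.        ]
0.1 [0.51793351 0.52053652 0.1       ] [0.59850396 0.58964748 0.1       ]
0.15 [0.51472686 0.49866583 0.15      ] [0.59179089 0.56476908 0.15      ]
[0.59863516 0.56378269 0.        ] [0.35802752 0.56678846 0.        ] [0.55818081 0.29926765 0.08      ]
```

```bash
python3 -m creep '[[[0,0.003,0.05],[0,0,0]],[[0,0.003,0.1],[0,0,0]],[[0,0.003,0.15],[0,0,0]],[[0,0.003,0.185],[0,0,0]],[[0,0.003,0.205],[0,0,0]],[[0,0.003,0.215],[0,0,0]],[[0,0.003,0.22],[0,0,0]],[[0,0.003,0.22],[0,0,0]]]';python3 -m creep '[[[0,0,0.002],[0,0,0]],[[0,0,0.004],[0,0,0]],[[0,0,0.004],[0,0,0]]]'
```

```text
t: 17.48
position: [0.5475, 0.3936, -0.0088]
eef_rot: [3.141, 0.001, -3.053]
ft_force: [0.1, 0.2, -1.8]
width: 0.146
t: 17.85
position: [0.5469, 0.393, -0.0137]
eef_rot: [-3.141, 0.0, -3.053]
ft_force: [0.2, -0.4, -1.3]
width: 0.148
```

```bash
python3 -m creep '[[[0,0,0.001],[0,0,0]],[[0,0,0.002],[0,0,0]],[[0,0,0.002],[0,0,0]]]';python3 -m creep '[[[0,0,0.001],[0,0,0]],[[0,0,0.002],[0,0,0]],[[0,0,0.002],[0,0,0]]]'
```

```text
t: 18.23
position: [0.5468, 0.393, -0.0159]
eef_rot: [-3.141, -0.0, -3.053]
ft_force: [0.3, -0.4, -1.0]
width: 0.148
t: 18.6
position: [0.5468, 0.393, -0.0179]
eef_rot: [-3.141, -0.0, -3.053]
ft_force: [-0.9, -1.1, -1.4]
width: 0.143
```

```bash
python3 -m creep '[[[0,0,0.001],[0,0,0]],[[0,0,0.002],[0,0,0]]]'
```

```text
t: 18.85
position: [0.547, 0.3931, -0.0182]
eef_rot: [-3.141, 0.0, -3.053]
ft_force: [-3.5, -4.7, 12.0]
width: 0.15
```

Contact with the mat; release and lift.

```bash
python3 -m creep '[[[0,0,-0.001],[0,0,0]],[[0,0,-0.001],[0,0,0]],[[0,0,-0.001],[0,0,0]]]' -0.3;python3 -m creep '[[[0,0,-0.02],[0,0,0]],[[0,0,-0.06],[0,0,0]],[[0,0,-0.12],[0,0,0]],[[0,0,-0.18],[0,0,0]],[[0,0,-0.24],[0,0,0]],[[0,0,-0.26],[0,0,0]],[[0,0,-0.26],[0,0,0]]]'
python3 - <<'E'
from h import *
plan([.4675,-.05,.2],0.46)
snap('wrist','w11'); snap('top','t11')
E
```

```text
t: 19.23
position: [0.5469, 0.3931, -0.0189]
eef_rot: [-3.142, 0.0, -3.053]
ft_force: [-0.5, 0.4, 0.6]
width: 0.351
t: 20.1
position: [0.5472, 0.394, 0.2435]
eef_rot: [3.14, 0.003, -3.053]
ft_force: [0.1, -0.5, -0.4]
width: 0.35
t 20.1 pos [0.5472 0.394  0.2435] rpy [ 3.140e+00  3.000e-03 -3.053e+00] w 0.35 F [ 0.1 -0.5 -0.4]
shift [0.1188, -0.4353, 0.0424] turn [0.27, -0.09, 158.73]
```

View pics/w11.png

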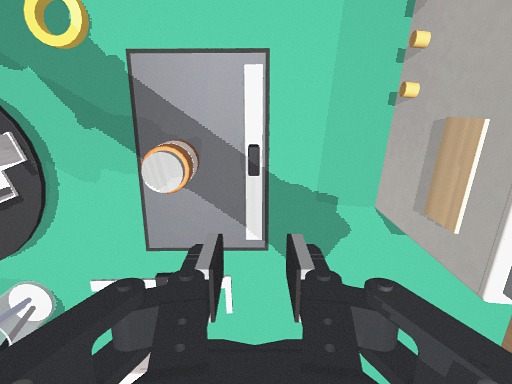

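View pics/t11.png

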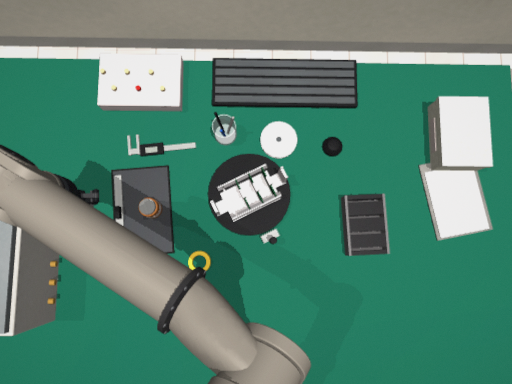

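```bash
python3 -m creep '[[[0.007,-0.027,0.003],[0,0,10]],[[0.015,-0.054,0.006],[0,0,20]],[[0.022,-0.081,0.009],[0,0,30]],[[0.03,-0.108,0.012],[0,0,40]],[[0.037,-0.135,0.015],[0,0,50]],[[0.045,-0.162,0.018],[0,0,60]],[[0.052,-0.19,0.02],[0,0,70]],[[0.06,-0.22,0.023],[0,0,80]],[[0.067,-0.25,0.026],[0,0,90]],[[0.075,-0.28,0.029],[0,0,100]],[[0.083,-0.31,0.032],[0,0,110]],[[0.09,-0.335,0.035],[0,0,120]],[[0.098,-0.36,0.037],[0,0,130]],[[0.106,-0.39,0.04],[0,0,140]],[[0.113,-0.415,0.042],[0,0,150]],[[0.119,-0.435,0.042],[0,0,158.7]],[[0.119,-0.435,0.042],[0,0,158.7]],[[0.119,-0.435,0.042],[0,0,158.7]]]'
python3 - <<'E'
from h import *
plan([.4675,-.0515,.03],0.46)
snap('wrist','w12')
E
```

```text
t: 22.45
position: [0.4663, -0.0497, 0.1983]
eef_rot: [-3.14, 0.001, 0.463]
ft_force: [-0.1, 0.8, 0.1]
width: 0.351
t 22.45 pos [ 0.4663 -0.0497  0.1983] rpy [-3.14e+00  1.00e-03  4.63e-01] w 0.351 F [-0.1  0.8  0.1]
shift [0.0005, 0.0025, 0.1683] turn [-0.1, 0.07, 0.18]
```

View pics/w12.png

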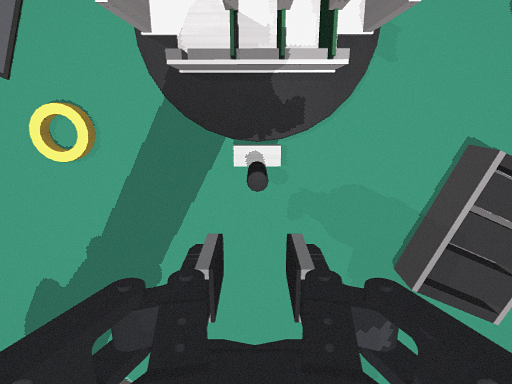

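Run:
```python
from h import *
im,c=load('w12')
print(ray(c,258,181,.085), proj(c,[.4675,-.0515,.085]))
```

```text
[ 0.4681069  -0.05392603  0.085     ] [255.32920303 180.42373053]
```

```bash
python3 -m creep '[[[0,0.004,0.05],[0,0,0]],[[0,0.004,0.1],[0,0,0]],[[0,0.004,0.14],[0,0,0]],[[0,0.004,0.16],[0,0,0]],[[0,0.004,0.168],[0,0,0]],[[0,0.004,0.168],[0,0,0]]]'
python3 - <<'E'
from h import *
snap('wrist','w13')
o=manip.get_obs();c0=np.array([.602,.015]);p=np.array([.468,-.0525]);v=p-c0
# rows: arc in tool axes
psi=.461;X=np.array([np.cos(psi),np.sin(psi)]);Y=np.array([np.sin(psi),-np.cos(psi)])
for k in range(0,100,10):
    a=np.radians(k);w=c0+np.array([np.cos(a)*v[0]-np.sin(a)*v[1],np.sin(a)*v[0]+np.cos(a)*v[1]])-p
    print(k,round(X@w,3),round(Y@w,3))
plan([.468,-.0535,.03],.461)
E
```

```text
t: 23.25
position: [0.4688, -0.0536, 0.0313]
eef_rot: [-3.141, -0.0, 0.462]
ft_force: [-0.3, 0.6, 0.6]
width: 0.356
0 -0.0 0.0
10 0.002 0.026
20 0.009 0.051
30 0.021 0.075
40 0.036 0.096
50 0.054 0.115
60 0.076 0.13
70 0.1 0.14
80 0.125 0.147
90 0.151 0.149
t 23.3 pos [ 0.4693 -0.0538  0.0319] rpy [ 3.141e+00 -1.000e-03  4.610e-01] w 0.35 F [ 0.   0.5 -0.8]
shift [-0.0011, -0.0009, 0.0019] turn [0.03, -0.06, 0.02]
```

View pics/w13.png

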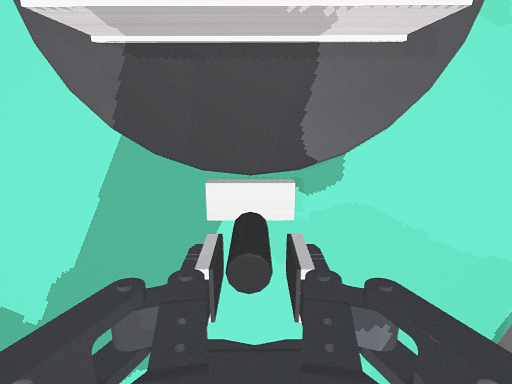

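```bash
python3 -m creep '[[[0.001,0.013,0],[0,0,-5]],[[0.002,0.026,0],[0,0,-10]],[[0.005,0.039,0],[0,0,-15]],[[0.009,0.051,0],[0,0,-20]],[[0.014,0.063,0],[0,0,-25]],[[0.02,0.075,0],[0,0,-30]],[[0.027,0.086,0],[0,0,-35]],[[0.035,0.096,0],[0,0,-40]],[[0.044,0.106,0],[0,0,-45]]]' && python3 -c "
from h import *
snap('wrist','w14')"
```

```text
t: 24.42
position: [0.556, -0.1295, 0.0326]
eef_rot: [3.14, -0.0, 1.249]
ft_force: [-0.7, 1.3, -0.3]
width: 0.35
```

View pics/w14.png

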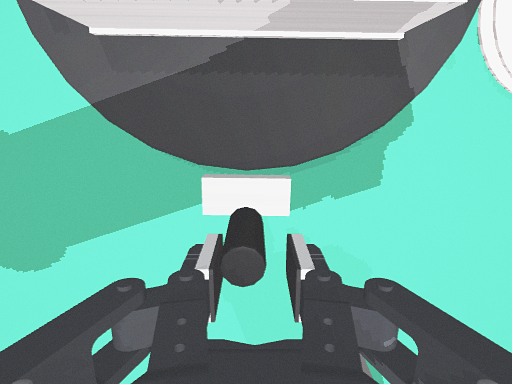

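```bash
python3 -m creep '[[[0.001,0.013,0],[0,0,-5]],[[0.002,0.026,0],[0,0,-10]],[[0.005,0.039,0],[0,0,-15]],[[0.009,0.051,0],[0,0,-20]],[[0.014,0.063,0],[0,0,-25]],[[0.02,0.075,0],[0,0,-30]],[[0.027,0.086,0],[0,0,-35]],[[0.035,0.096,0],[0,0,-40]],[[0.044,0.106,0],[0,0,-45]],[[0.048,0.11,0],[0,0,-47]],[[0.048,0.11,0],[0,0,-47]]]' && python3 -c "
from h import *
snap('wrist','w15');plan([.602,.015,.3],2.03)"
```

```text
t: 25.85
position: [0.6748, -0.1195, 0.0318]
eef_rot: [3.141, 0.001, 2.065]
ft_force: [-0.4, -0.5, -0.3]
width: 0.348
t 25.9 pos [ 0.6749 -0.1196  0.0317] rpy [3.141e+00 1.000e-03 2.065e+00] w 0.351 F [-0.3  0.4 -0.4]
shift [0.1528, -0.0002, -0.2684] turn [0.04, 0.05, 1.99]
```

View pics/w15.png

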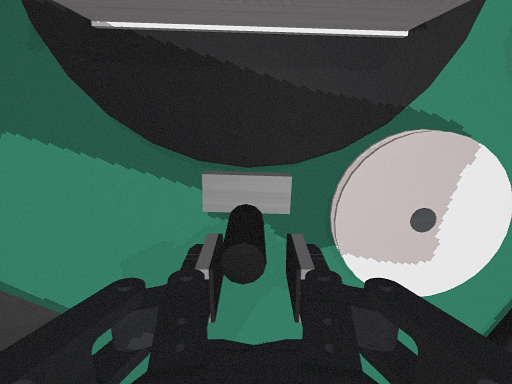

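```bash
python3 -m creep '[[[0,0.003,0],[0,0,0]],[[0,0.005,0],[0,0,0]],[[0,0.005,0],[0,0,0]]]'; python3 -m creep '[[[0,0.002,0],[0,0,0]],[[0.0,0.003,0],[0,0,0]],[[0,0.003,0],[0,0,0]]]'
```

```text
t: 26.28
position: [0.6747, -0.1197, 0.0314]
eef_rot: [-3.131, -0.0, 2.064]
ft_force: [-10.0, -2.7, 7.8]
width: 0.345
t: 26.65
position: [0.6746, -0.1198, 0.0312]
eef_rot: [-3.125, -0.001, 2.063]
ft_force: [-15.1, -3.9, 12.8]
width: 0.354
```

```bash
python3 -m creep '[[[0,-0.01,0],[0,0,0]],[[0,-0.012,0],[0,0,0]],[[0,-0.012,-0.04],[0,0,0]],[[0,-0.012,-0.1],[0,0,0]],[[0,-0.012,-0.16],[0,0,0]],[[0.04,-0.012,-0.22],[0,0,0]],[[0.09,-0.011,-0.25],[0,0,2]],[[0.14,-0.01,-0.25],[0,0,2]],[[0.153,-0.009,-0.25],[0,0,2]],[[0.153,-0.009,-0.25],[0,0,2]]]' -0.4
python3 - <<'E'
from h import *
snap('wrist','w16');snap('top','t16')
plan([.602,.015,.3],2.03)
E
```

```text
t: 27.9
position: [0.6013, 0.0158, 0.2815]
eef_rot: [3.141, 0.001, 2.033]
ft_force: [0.1, -1.0, 0.3]
width: 0.3
t 28.0 pos [0.6018 0.0129 0.2807] rpy [-3.141e+00  1.000e-03  2.029e+00] w 0.302 F [-0.4 -0.3 -0.5]
shift [0.0018, 0.0011, -0.0193] turn [-0.02, 0.04, -0.07]
```

View pics/w16.png

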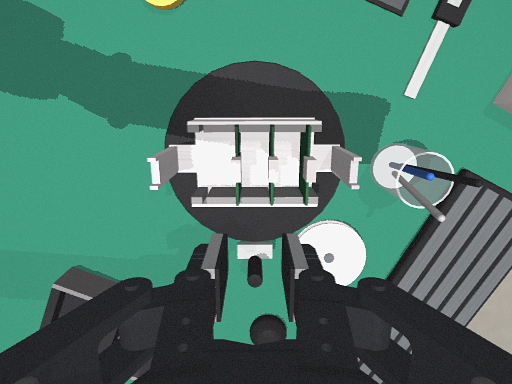

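View pics/t16.png

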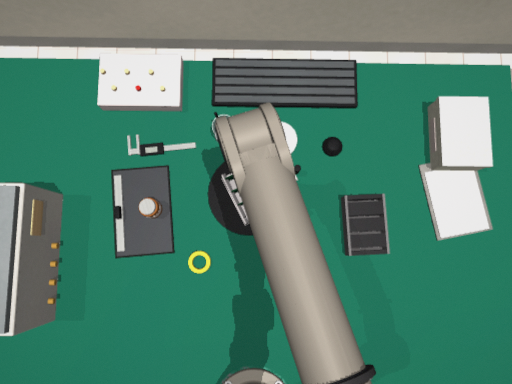

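Run:
```python
from h import *
im,c=load('w16')
x0,y0,f=140,100,3.4
cr=cv2.cvtColor(cv2.resize(im[y0:y0+130,x0:x0+230],None,fx=f,fy=f,interpolation=cv2.INTER_CUBIC),cv2.COLOR_RGB2BGR)
a=np.radians(116.37);X=np.array([np.cos(a),np.sin(a)]);Y=np.array([X[1],-X[0]])
for s in (-.02,.02,.06):
  for dy in (-.005,.005):
    q=[]
    for dx in (-.012,.012):
      p=np.array([.602,.015])+Y*(s+dy)+X*dx
      q.append(tuple(int(t) for t in (proj(c,[*p,.119])-[x0,y0])*f))
    cv2.line(cr,q[0],q[1],(0,0,255),1)
cv2.imwrite('pics/crop16.png',cr)
```

```text
(no output)
```

View pics/crop16.png

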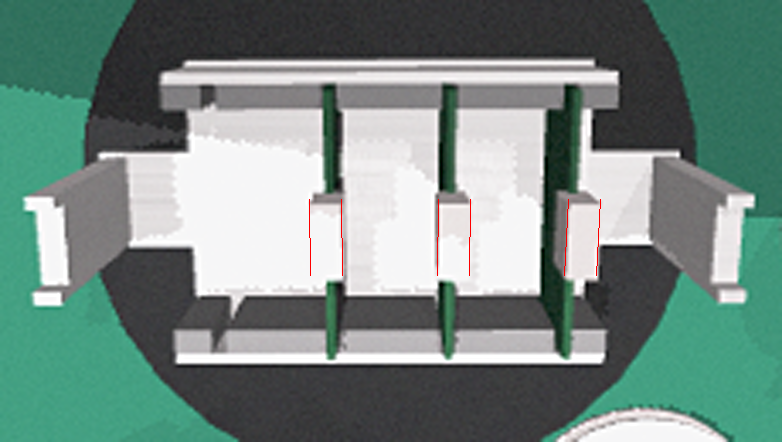

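Run:
```python
from h import *
plan([.515,-.315,.24],1.6)
```

```text
t 28.0 pos [0.6018 0.0129 0.2807] rpy [-3.141e+00  1.000e-03  2.029e+00] w 0.302 F [-0.4 -0.3 -0.5]
shift [-0.2557, -0.2228, 0.041] turn [-0.02, 0.04, 24.56]
```

```bash
python3 -m creep '[[[-0.04,-0.035,0.006],[0,0,4]],[[-0.08,-0.07,0.012],[0,0,8]],[[-0.12,-0.105,0.02],[0,0,12]],[[-0.16,-0.14,0.026],[0,0,16]],[[-0.2,-0.175,0.033],[0,0,20]],[[-0.235,-0.205,0.04],[0,0,24.5]],[[-0.256,-0.223,0.041],[0,0,24.5]],[[-0.256,-0.223,0.041],[0,0,24.5]]]'
python3 - <<'E'
from h import *
plan([.515,-.315,.24],1.6)
snap('wrist','w17')
E
```

```text
t: 29.0
position: [0.5129, -0.3188, 0.2388]
eef_rot: [-3.14, 0.0, 1.595]
ft_force: [0.2, -0.2, -0.2]
width: 0.299
t 29.0 pos [ 0.5129 -0.3188  0.2388] rpy [-3.14   0.     1.595] w 0.299 F [ 0.2 -0.2 -0.2]
shift [0.0038, 0.0022, -0.0012] turn [-0.11, 0.0, -0.3]
```

View pics/w17.png

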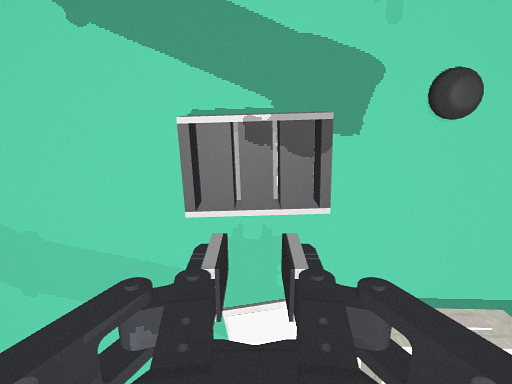

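Run:
```python
from h import *
im,c=load('w17')
x0,y0,f=165,95,4.2
g=cv2.LUT(im,np.clip((np.arange(256)/255)**.6*255,0,255).astype(np.uint8))
cv2.imwrite('pics/crop17.png',cv2.cvtColor(cv2.resize(g[y0:y0+135,x0:x0+185],None,fx=f,fy=f,interpolation=cv2.INTER_CUBIC),cv2.COLOR_RGB2BGR))
for n,q in dict(tl=(177,118),tr=(333,113),br=(330,212),bl=(185,216)).items(): print(n,np.round(ray(c,*q,.05)[:2],4))
```

```text
tl [ 0.4271 -0.2692]
tr [ 0.5974 -0.2599]
br [ 0.6039 -0.3734]
bl [ 0.4321 -0.3826]
```

View pics/crop17.png

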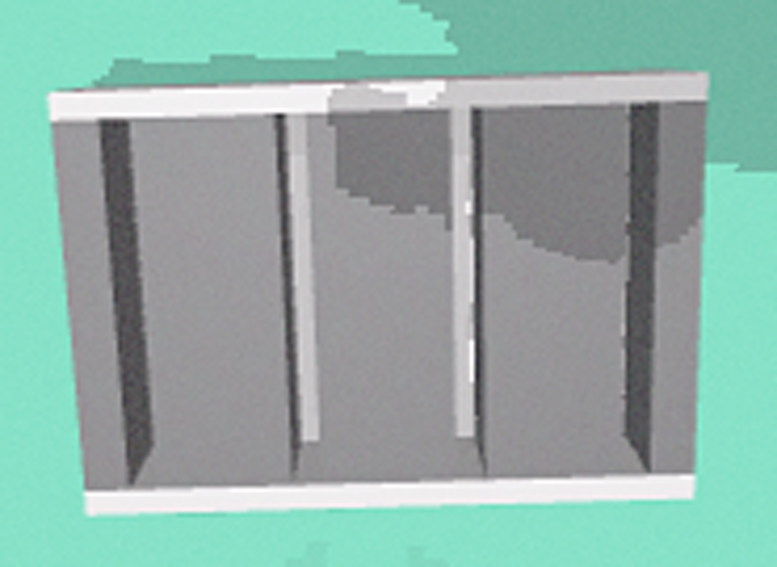

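Run:
```python
from h import *
im,c=load('w17')
x0,y0,f=165,95,4.2
cr=cv2.imread('pics/crop17.png')
C=np.array([.5151,-.3213]);a=.054;X=np.array([np.cos(a),np.sin(a)]);Y=np.array([-X[1],X[0]])
P=lambda x,y,z:tuple(int(t) for t in (proj(c,[*(C+X*x+Y*y),z])-[x0,y0])*f)
for s in (-.069,-.023,.023,.069):
  for d in (-.004,.004): cv2.line(cr,P(s+d,-.051,.05),P(s+d,.051,.05),(0,0,255),1)
for u in (-1,1):
  cv2.line(cr,P(-.0855,u*.058,.05),P(.0855,u*.058,.05),(255,0,0),1)
  cv2.line(cr,P(u*.0855,-.058,.05),P(u*.0855,.058,.05),(255,0,0),1)
cv2.imwrite('pics/crop17b.png',cr)
for s in (-.069,-.023,.023,.069): print(s,np.round(C+X*s,4))
```

```text
-0.069 [ 0.4462 -0.325 ]
-0.023 [ 0.4921 -0.3225]
0.023 [ 0.5381 -0.3201]
0.069 [ 0.584  -0.3176]
```

View pics/crop17b.png

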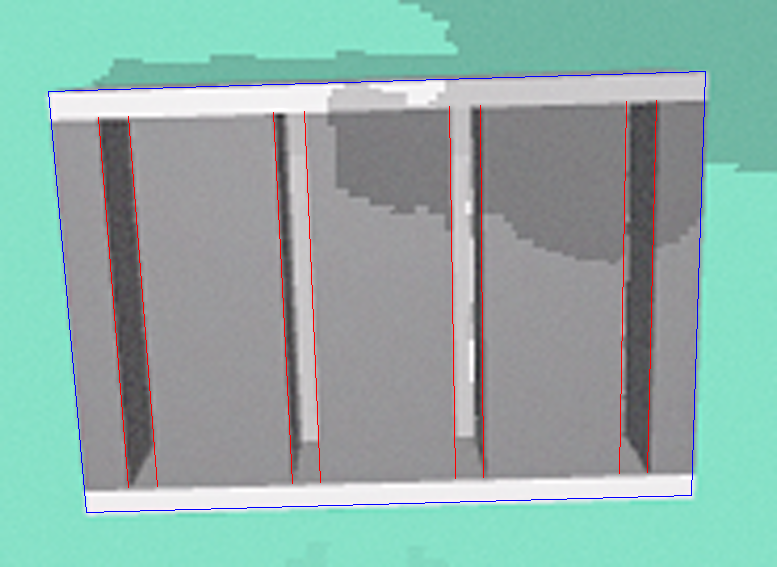

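Run:
```python
from h import *
plan([.584,.0062,.20],2.031)
```

```text
t 29.05 pos [ 0.5142 -0.3159  0.2393] rpy [-3.141e+00 -1.000e-03  1.599e+00] w 0.301 F [ 0.1 -0.1  0. ]
shift [0.32, 0.0789, 0.0396] turn [-0.03, -0.07, -24.76]
```

```bash
python3 -m creep '[[[0.05,0.012,0.006],[0,0,-4]],[[0.1,0.025,0.012],[0,0,-8]],[[0.15,0.038,0.02],[0,0,-12]],[[0.2,0.05,0.026],[0,0,-16]],[[0.25,0.062,0.033],[0,0,-20]],[[0.29,0.072,0.04],[0,0,-24.8]],[[0.32,0.079,0.04],[0,0,-24.8]],[[0.32,0.079,0.04],[0,0,-24.8]],[[0.32,0.079,0.04],[0,0,-24.8]],[[0.32,0.079,0.04],[0,0,-24.8]]]' -0.4 30
python3 - <<'E'
from h import *
plan([.584,.0062,.07],2.031)
E
```

```text
t: 30.3
position: [0.5835, 0.0074, 0.2002]
eef_rot: [-3.141, 0.001, 2.034]
ft_force: [0.0, 0.1, -0.7]
width: 0.3
t 30.3 pos [0.5835 0.0074 0.2002] rpy [-3.141e+00  1.000e-03  2.034e+00] w 0.3 F [ 0.   0.1 -0.7]
shift [-0.0012, 0.0, 0.1302] turn [-0.03, 0.04, 0.18]
```

```bash
python3 -m creep '[[[-0.001,0,0.05],[0,0,0]],[[-0.001,0,0.09],[0,0,0]],[[-0.001,0,0.12],[0,0,0]],[[-0.001,0,0.13],[0,0,0]],[[-0.001,0,0.13],[0,0,0]]]';python3 - <<'E'
from h import *
plan([.584,.0062,.07],2.031)
snap('wrist','w18')
E
```

```text
t: 30.92
position: [0.5841, 0.0073, 0.0704]
eef_rot: [-3.141, -0.0, 2.035]
ft_force: [0.8, -0.2, 0.9]
width: 0.3
t 30.93 pos [0.5841 0.0073 0.0704] rpy [-3.141 -0.     2.035] w 0.3 F [ 0.8 -0.2  0.9]
shift [-0.001, -0.0005, 0.0004] turn [-0.02, -0.0, 0.24]
```

View pics/w18.png

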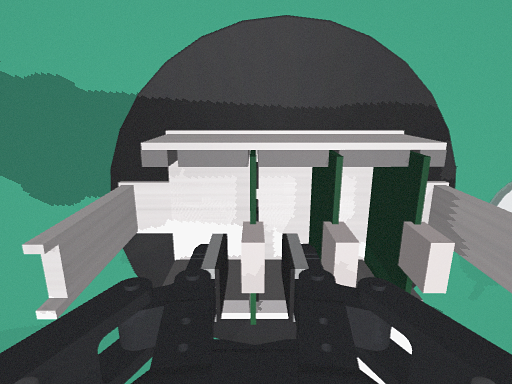

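```bash
python3 -m creep '[[[0,0,0],[0,0,0]],[[0,0,0],[0,0,0]],[[0,0,0],[0,0,0]],[[0,0,0],[0,0,0]]]' -1 40; python3 -m creep '[[[0,0,-0.01],[0,0,0]],[[0,0,-0.03],[0,0,0]],[[0,0,-0.06],[0,0,0]],[[0,0,-0.1],[0,0,0]],[[0,0,-0.13],[0,0,0]],[[0,0,-0.13],[0,0,0]]]'
python3 - <<'E'
from h import *
plan([.584,-.3176,.20],1.625)
snap('wrist','w19')
E
```

```text
t: 31.48
position: [0.5847, 0.0076, 0.0719]
eef_rot: [3.141, 0.002, 2.036]
ft_force: [-1.4, -0.5, 5.8]
width: 0.103
t: 32.22
position: [0.5862, 0.0087, 0.2041]
eef_rot: [3.135, 0.003, 2.037]
ft_force: [0.2, -0.5, -2.3]
width: 0.105
t 32.23 pos [0.5862 0.0087 0.2041] rpy [3.135e+00 3.000e-03 2.037e+00] w 0.105 F [ 0.2 -0.5 -2.3]
shift [-0.2906, -0.1486, 0.0041] turn [0.39, 0.11, 23.58]
```

View pics/w19.png

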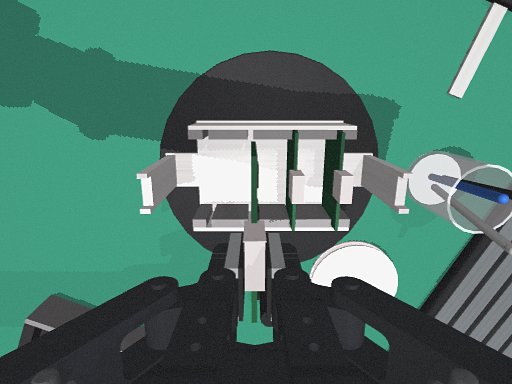

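```bash
python3 -m creep '[[[-0.03,-0.015,0],[0,0,2]],[[-0.07,-0.036,0],[0,0,5]],[[-0.11,-0.056,0],[0,0,8]],[[-0.15,-0.077,0],[0,0,12]],[[-0.19,-0.097,0],[0,0,15]],[[-0.23,-0.117,0],[0,0,18]],[[-0.26,-0.133,0],[0,0,21]],[[-0.28,-0.143,0],[0,0,23]],[[-0.289,-0.148,0],[0,0,23.5]],[[-0.289,-0.148,0],[0,0,23.5]],[[-0.289,-0.148,0],[0,0,23.5]],[[-0.289,-0.148,0],[0,0,23.5]]]'
python3 - <<'E'
from h import *
plan([.584,-.3176,.10],1.625)
snap('wrist','w20')
E
```

```text
t: 33.78
position: [0.5819, -0.3151, 0.2006]
eef_rot: [3.141, -0.0, 1.629]
ft_force: [0.5, 0.0, -1.3]
width: 0.102
t 33.77 pos [ 0.5819 -0.3151  0.2006] rpy [ 3.141 -0.     1.629] w 0.102 F [ 0.5  0.  -1.3]
shift [-0.0026, 0.0019, 0.1006] turn [0.02, -0.01, 0.2]
```

View pics/w20.png

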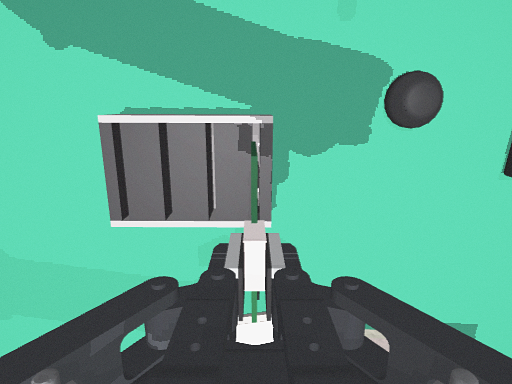

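```bash
python3 -m creep '[[[-0.001,0.001,0.03],[0,0,0]],[[-0.0025,0.002,0.07],[0,0,0]],[[-0.0025,0.002,0.095],[0,0,0.2]],[[-0.0025,0.002,0.105],[0,0,0.2]],[[-0.0025,0.002,0.105],[0,0,0.2]],[[-0.0025,0.002,0.105],[0,0,0.2]]]'
python3 - <<'E'
from h import *
plan([.584,-.3176,.042],1.625)
im,c=snap('wrist','w21')
x0,y0,f=60,20,2
cr=cv2.cvtColor(cv2.resize(im[y0:y0+290,x0:x0+300],None,fx=f,fy=f,interpolation=cv2.INTER_CUBIC),cv2.COLOR_RGB2BGR)
C=np.array([.5151,-.3213]);a=.054;X=np.array([np.cos(a),np.sin(a)]);Y=np.array([-X[1],X[0]])
P=lambda x,y,z:tuple(int(t) for t in (proj(c,[*(C+X*x+Y*y),z])-[x0,y0])*f)
for s in (-.069,-.023,.023,.069):
  for d in (-.004,.004): cv2.line(cr,P(s+d,-.051,.05),P(s+d,.051,.05),(0,0,255),1)
cv2.imwrite('pics/crop21.png',cr)
E
```

```text
t: 34.58
position: [0.5847, -0.3194, 0.0969]
eef_rot: [3.139, 0.001, 1.623]
ft_force: [0.4, -0.3, -0.6]
width: 0.103
t 34.58 pos [ 0.5847 -0.3194  0.0969] rpy [3.139e+00 1.000e-03 1.623e+00] w 0.103 F [ 0.4 -0.3 -0.6]
shift [0.0019, -0.0008, 0.0549] turn [0.14, 0.08, -0.13]
```

View pics/crop21.png

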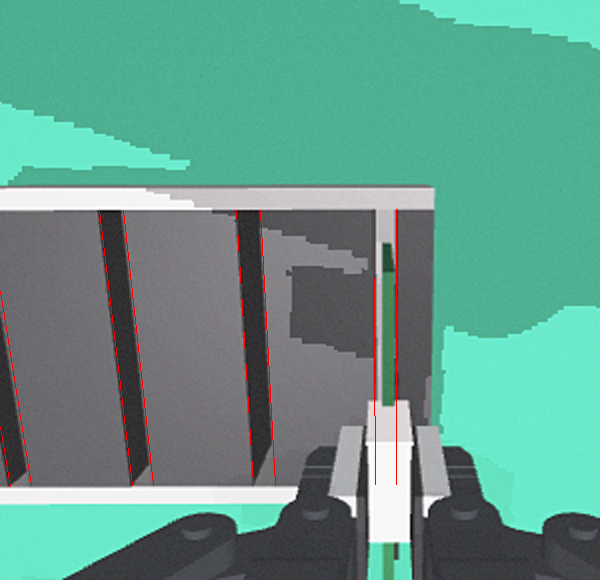

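```bash
python3 -m creep '[[[0.001,-0.001,0.01],[0,0,0]],[[0.001,-0.001,0.02],[0,0,0]],[[0.001,-0.001,0.03],[0,0,0]],[[0.001,-0.001,0.04],[0,0,0]],[[0.001,-0.001,0.045],[0,0,0]],[[0.001,-0.001,0.045],[0,0,0]]]'
python3 - <<'E'
from h import *
plan([.584,-.3176,.042],1.625)
E
```

```text
t: 35.38
position: [0.5822, -0.3181, 0.0497]
eef_rot: [-3.141, -0.0, 1.623]
ft_force: [-0.9, -0.3, -1.1]
width: 0.102
t 35.38 pos [ 0.5822 -0.3181  0.0497] rpy [-3.141 -0.     1.623] w 0.102 F [-0.9 -0.3 -1.1]
shift [0.0004, 0.0018, 0.0077] turn [-0.04, -0.03, -0.13]
```

```bash
python3 -m creep '[[[0,0.001,0.003],[0,0,0]],[[0,0.001,0.005],[0,0,0]],[[0,0.001,0.005],[0,0,0]]]';python3 -m creep '[[[0,0,0.001],[0,0,0]],[[0,0,0.002],[0,0,0]],[[0,0,0.002],[0,0,0]]]'
```

```text
t: 35.75
position: [0.5834, -0.3182, 0.0453]
eef_rot: [-3.141, 0.0, 1.623]
ft_force: [-0.3, -0.3, -1.3]
width: 0.105
t: 36.12
position: [0.5834, -0.3182, 0.0432]
eef_rot: [-3.141, 0.0, 1.623]
ft_force: [0.5, -0.3, -1.1]
width: 0.102
```

```bash
python3 -m creep '[[[0,0,0.001],[0,0,0]],[[0,0,0.002],[0,0,0]]]'; python3 -m creep '[[[0,0,0],[0,0,0]],[[0,0,0],[0,0,0]],[[0,0,0],[0,0,0]]]' -0.4; python3 -m creep '[[[0,0,-0.02],[0,0,0]],[[0,0,-0.06],[0,0,0]],[[0,0,-0.11],[0,0,0]],[[0,0,-0.15],[0,0,0]],[[0,0,-0.16],[0,0,0]]]'
python3 - <<'E'
from h import *
plan([.62,.0238,.20],2.031)
snap('wrist','w22')
E
```

```text
t: 36.38
position: [0.5842, -0.3182, 0.043]
eef_rot: [3.141, 0.001, 1.623]
ft_force: [-3.1, 1.2, 9.5]
width: 0.104
t: 36.75
position: [0.5834, -0.3182, 0.0411]
eef_rot: [-3.141, 0.0, 1.623]
ft_force: [-0.0, 0.1, 0.1]
width: 0.299
t: 37.38
position: [0.5858, -0.3185, 0.2064]
eef_rot: [3.135, 0.004, 1.623]
ft_force: [0.2, 0.9, -0.3]
width: 0.298
t 37.38 pos [ 0.5858 -0.3185  0.2064] rpy [3.135 0.004 1.623] w 0.298 F [ 0.2  0.9 -0.3]
shift [0.3401, 0.0519, 0.0055] turn [0.33, 0.29, -23.39]
```

View pics/w22.png

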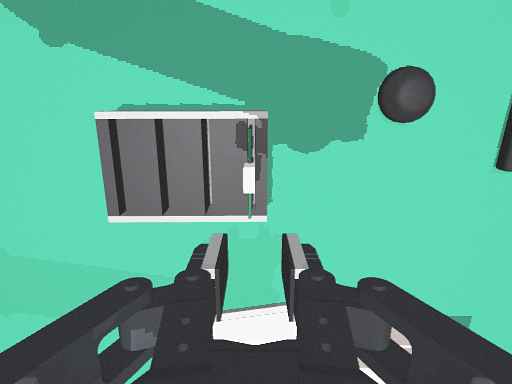

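```bash
python3 -m creep '[[[0.05,0.008,0],[0,0,-3]],[[0.1,0.016,0],[0,0,-7]],[[0.15,0.024,0],[0,0,-11]],[[0.2,0.032,0],[0,0,-15]],[[0.25,0.04,0],[0,0,-19]],[[0.3,0.048,0],[0,0,-22]],[[0.33,0.052,0],[0,0,-23.4]],[[0.34,0.054,0],[0,0,-23.4]],[[0.34,0.054,0],[0,0,-23.4]],[[0.34,0.054,0],[0,0,-23.4]],[[0.34,0.054,0],[0,0,-23.4]]]'
python3 - <<'E'
from h import *
plan([.62,.0238,.07],2.031)
E
```

```text
t: 38.8
position: [0.6199, 0.0221, 0.2011]
eef_rot: [-3.141, 0.001, 2.028]
ft_force: [0.4, -0.4, 0.3]
width: 0.297
t 38.8 pos [0.6199 0.0221 0.2011] rpy [-3.141e+00  1.000e-03  2.028e+00] w 0.297 F [ 0.4 -0.4  0.3]
shift [0.0016, 0.0009, 0.1311] turn [-0.04, 0.04, -0.16]
```

```bash
python3 -m creep '[[[0.001,0.0005,0.05],[0,0,0]],[[0.001,0.0005,0.09],[0,0,0]],[[0.001,0.0005,0.12],[0,0,0]],[[0.001,0.0005,0.131],[0,0,0]],[[0.001,0.0005,0.131],[0,0,0]],[[0.001,0.0005,0.131],[0,0,0]]]';python3 - <<'E'
from h import *
plan([.62,.0238,.07],2.031)
snap('wrist','w23')
E
```

```text
t: 39.55
position: [0.6211, 0.0254, 0.0719]
eef_rot: [3.139, 0.001, 2.031]
ft_force: [0.3, -0.7, 0.5]
width: 0.296
t 39.55 pos [0.6211 0.0254 0.0719] rpy [3.139e+00 1.000e-03 2.031e+00] w 0.296 F [ 0.3 -0.7  0.5]
shift [-0.001, -0.0017, 0.0019] turn [0.14, 0.06, -0.01]
```

View pics/w23.png

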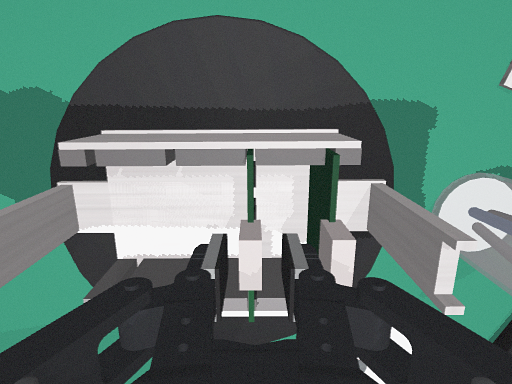

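```bash
python3 -m creep '[[[0,-0.0015,0],[0,0,0]],[[0,-0.0015,0],[0,0,0]],[[0,-0.0015,0],[0,0,0]],[[0,-0.0015,0],[0,0,0]]]' -1 40; python3 -m creep '[[[0,0,-0.01],[0,0,0]],[[0,0,-0.03],[0,0,0]],[[0,0,-0.06],[0,0,0]],[[0,0,-0.1],[0,0,0]],[[0,0,-0.13],[0,0,0]],[[0,0,-0.13],[0,0,0]]]'
python3 - <<'E'
from h import *
plan([.5381,-.3201,.20],1.625)
snap('wrist','w24')
E
```

```text
t: 40.1
position: [0.6194, 0.0247, 0.0716]
eef_rot: [3.14, 0.001, 2.031]
ft_force: [-0.5, 0.3, 5.9]
width: 0.108
t: 40.85
position: [0.62, 0.0252, 0.204]
eef_rot: [3.137, 0.003, 2.031]
ft_force: [-0.6, 0.4, -1.6]
width: 0.103
t 40.85 pos [0.62   0.0252 0.204 ] rpy [3.137e+00 3.000e-03 2.031e+00] w 0.103 F [-0.6  0.4 -1.6]
shift [-0.273, -0.2268, 0.0036] turn [0.3, 0.09, 23.26]
```

View pics/w24.png

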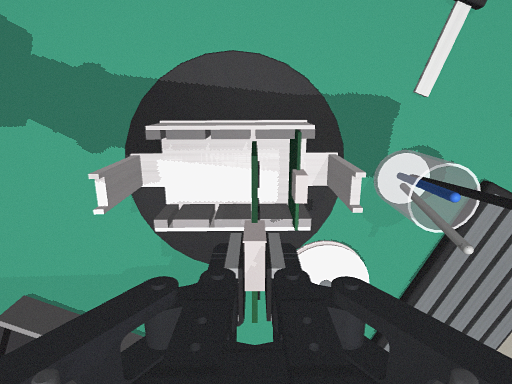

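```bash
python3 -m creep '[[[-0.03,-0.025,0],[0,0,2]],[[-0.07,-0.058,0],[0,0,5]],[[-0.11,-0.091,0],[0,0,8]],[[-0.15,-0.124,0],[0,0,12]],[[-0.19,-0.157,0],[0,0,15]],[[-0.22,-0.182,0],[0,0,18]],[[-0.25,-0.207,0],[0,0,21]],[[-0.266,-0.22,0],[0,0,23.3]],[[-0.273,-0.226,0],[0,0,23.3]],[[-0.273,-0.226,0],[0,0,23.3]],[[-0.273,-0.226,0],[0,0,23.3]],[[-0.273,-0.226,0],[0,0,23.3]]]'
python3 - <<'E'
from h import *
plan([.5381,-.3201,.097],1.625)
E
```

```text
t: 42.4
position: [0.5379, -0.3188, 0.2005]
eef_rot: [3.141, -0.0, 1.627]
ft_force: [0.7, 0.2, -0.5]
width: 0.103
t 42.4 pos [ 0.5379 -0.3188  0.2005] rpy [ 3.141 -0.     1.627] w 0.103 F [ 0.7  0.2 -0.5]
shift [-0.0013, 0.0001, 0.1035] turn [0.02, -0.01, 0.11]
```

```bash
cat >> h.py <<'E'
def tview(name):
    im,c=snap('wrist',name)
    x0,y0,f=60,20,2
    cr=cv2.cvtColor(cv2.resize(im[y0:y0+290,x0:x0+390],None,fx=f,fy=f,interpolation=cv2.INTER_CUBIC),cv2.COLOR_RGB2BGR)
    C=np.array([.5151,-.3213]);a=.054;X=np.array([np.cos(a),np.sin(a)]);Y=np.array([-X[1],X[0]])
    P=lambda x,y,z:tuple(int(t) for t in (proj(c,[*(C+X*x+Y*y),z])-[x0,y0])*f)
    for s in (-.069,-.023,.023,.069):
      for d in (-.004,.004): cv2.line(cr,P(s+d,-.051,.05),P(s+d,.051,.05),(0,0,255),1)
    cv2.imwrite(f'pics/{name}t.png',cr)
E
python3 -m creep '[[[-0.001,0,0.03],[0,0,0]],[[-0.001,0,0.07],[0,0,0]],[[-0.001,0,0.095],[0,0,0]],[[-0.001,0,0.103],[0,0,0]],[[-0.001,0,0.103],[0,0,0]],[[-0.001,0,0.103],[0,0,0]]]'
python3 - <<'E'
from h import *
plan([.5381,-.3201,.043],1.625)
tview('w25')
E
```

```text
t: 43.15
position: [0.5385, -0.3216, 0.0988]
eef_rot: [3.139, 0.001, 1.625]
ft_force: [0.9, -0.0, -0.8]
width: 0.108
t 43.15 pos [ 0.5385 -0.3216  0.0988] rpy [3.139e+00 1.000e-03 1.625e+00] w 0.108 F [ 0.9 -0.  -0.8]
shift [0.0016, -0.0004, 0.0558] turn [0.13, 0.08, -0.02]
```

View pics/w25t.png

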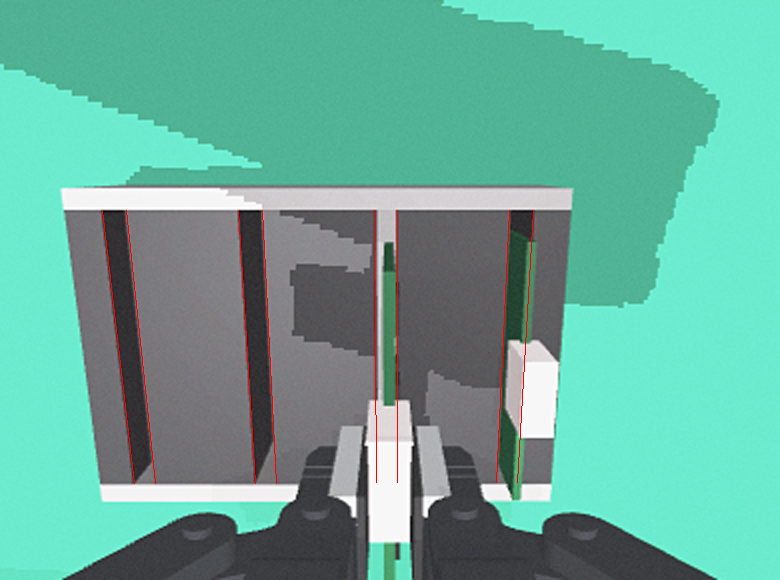

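```bash
python3 -m creep '[[[0.001,-0.0005,0.01],[0,0,0]],[[0.001,-0.0005,0.02],[0,0,0]],[[0.001,-0.0005,0.03],[0,0,0]],[[0.001,-0.0005,0.04],[0,0,0]],[[0.001,-0.0005,0.048],[0,0,0]],[[0.001,-0.0005,0.051],[0,0,0]],[[0.001,-0.0005,0.051],[0,0,0]]]'; python3 -m creep '[[[0,0,0.001],[0,0,0]],[[0,0,0.002],[0,0,0]]]'
```

```text
t: 44.08
position: [0.5368, -0.3204, 0.0462]
eef_rot: [-3.141, -0.0, 1.624]
ft_force: [-0.4, 0.0, -0.3]
width: 0.104
t: 44.32
position: [0.537, -0.3205, 0.0447]
eef_rot: [3.141, 0.001, 1.624]
ft_force: [-0.1, 0.5, -0.6]
width: 0.103
```

```bash
python3 -m creep '[[[0,0,0.001],[0,0,0]],[[0,0,0.002],[0,0,0]]]';python3 -m creep '[[[0,0,0.001],[0,0,0]],[[0,0,0.0015],[0,0,0]]]'
```

```text
t: 44.58
position: [0.537, -0.3204, 0.0426]
eef_rot: [3.141, 0.0, 1.624]
ft_force: [-1.1, 0.1, 4.4]
width: 0.106
t: 44.82
position: [0.5374, -0.3204, 0.0426]
eef_rot: [3.141, 0.001, 1.624]
ft_force: [-2.2, 1.9, 9.6]
width: 0.104
```

```bash
python3 -m creep '[[[0,0,0],[0,0,0]],[[0,0,0],[0,0,0]],[[0,0,0],[0,0,0]]]' -0.4; python3 -m creep '[[[0,0,-0.02],[0,0,0]],[[0,0,-0.06],[0,0,0]],[[0,0,-0.11],[0,0,0]],[[0,0,-0.15],[0,0,0]],[[0,0,-0.16],[0,0,0]],[[0,0,-0.16],[0,0,0]]]'
python3 - <<'E'
from h import *
plan([.6558,.0415,.20],2.031)
snap('wrist','w26')
E
```

```text
t: 45.2
position: [0.5366, -0.3204, 0.0405]
eef_rot: [-3.141, -0.0, 1.624]
ft_force: [0.7, 0.1, 0.3]
width: 0.302
t: 45.95
position: [0.537, -0.3205, 0.2018]
eef_rot: [3.14, 0.001, 1.624]
ft_force: [0.1, 0.1, -0.3]
width: 0.298
t 45.95 pos [ 0.537  -0.3205  0.2018] rpy [3.140e+00 1.000e-03 1.624e+00] w 0.298 F [ 0.1  0.1 -0.3]
shift [0.3551, 0.138, 0.0015] turn [0.05, 0.08, -23.29]
```

View pics/w26.png

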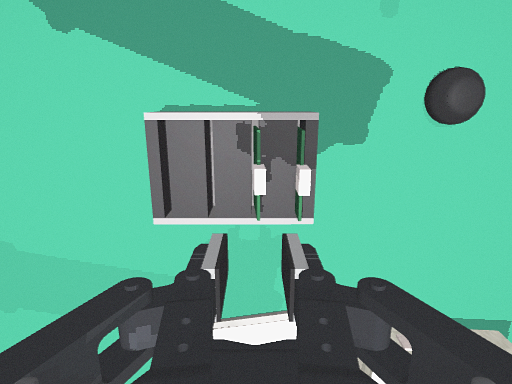

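```bash
python3 -m creep '[[[0.05,0.02,0],[0,0,-3]],[[0.1,0.04,0],[0,0,-7]],[[0.15,0.06,0],[0,0,-11]],[[0.2,0.08,0],[0,0,-15]],[[0.25,0.1,0],[0,0,-19]],[[0.3,0.12,0],[0,0,-22]],[[0.34,0.133,0],[0,0,-23.3]],[[0.355,0.138,0],[0,0,-23.3]],[[0.355,0.138,0],[0,0,-23.3]],[[0.355,0.138,0],[0,0,-23.3]],[[0.355,0.138,0],[0,0,-23.3]]]'
python3 - <<'E'
from h import *
plan([.6558,.0415,.07],2.031)
E
```

```text
t: 47.38
position: [0.6555, 0.0388, 0.2006]
eef_rot: [-3.141, 0.001, 2.028]
ft_force: [0.3, -0.0, -0.6]
width: 0.303
t 47.38 pos [0.6555 0.0388 0.2006] rpy [-3.141e+00  1.000e-03  2.028e+00] w 0.303 F [ 0.3 -0.  -0.6]
shift [0.0024, 0.0016, 0.1306] turn [-0.06, 0.06, -0.19]
```

```bash
python3 -m creep '[[[0.001,0.0005,0.05],[0,0,0]],[[0.001,0.0005,0.09],[0,0,0]],[[0.001,0.0005,0.115],[0,0,0]],[[0.001,0.0005,0.122],[0,0,0]],[[0.001,0.0005,0.127],[0,0,0]],[[0.001,0.0005,0.127],[0,0,0]],[[0.001,0.0005,0.127],[0,0,0]]]';python3 - <<'E'
from h import *
plan([.6558,.0415,.07],2.031)
snap('wrist','w27')
E
```

```text
t: 48.25
position: [0.6563, 0.0427, 0.075]
eef_rot: [3.14, 0.001, 2.031]
ft_force: [-0.5, 0.2, -0.7]
width: 0.3
t 48.25 pos [0.6563 0.0427 0.075 ] rpy [3.140e+00 1.000e-03 2.031e+00] w 0.3 F [-0.5  0.2 -0.7]
shift [-0.0009, -0.001, 0.005] turn [0.1, 0.05, -0.01]
```

View pics/w27.png

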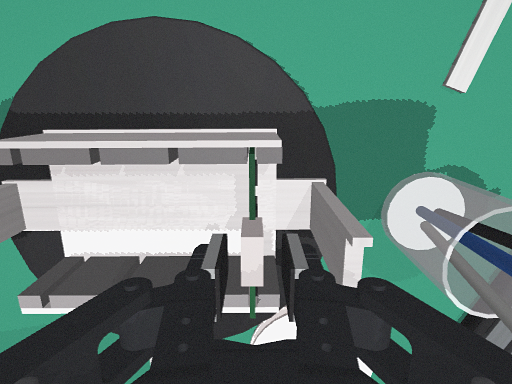

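```bash
python3 -m creep '[[[0,-0.001,0.001],[0,0,0]],[[0,-0.001,0.001],[0,0,0]],[[0,-0.001,0.001],[0,0,0]],[[0,-0.001,0.001],[0,0,0]]]' -1 40; python3 -m creep '[[[0,0,-0.01],[0,0,0]],[[0,0,-0.03],[0,0,0]],[[0,0,-0.06],[0,0,0]],[[0,0,-0.1],[0,0,0]],[[0,0,-0.13],[0,0,0]],[[0,0,-0.13],[0,0,0]]]'
python3 - <<'E'
from h import *
plan([.4921,-.3225,.205],1.625)
snap('wrist','w28')
E
```

```text
t: 48.8
position: [0.6553, 0.0424, 0.0736]
eef_rot: [3.14, 0.001, 2.031]
ft_force: [0.1, 0.1, 5.9]
width: 0.101
t: 49.55
position: [0.6561, 0.0429, 0.2066]
eef_rot: [3.137, 0.002, 2.031]
ft_force: [0.0, -0.4, -1.6]
width: 0.108
t 49.55 pos [0.6561 0.0429 0.2066] rpy [3.137e+00 2.000e-03 2.031e+00] w 0.108 F [ 0.  -0.4 -1.6]
shift [-0.2545, -0.3092, 0.0007] turn [0.3, 0.07, 23.26]
```

View pics/w28.png

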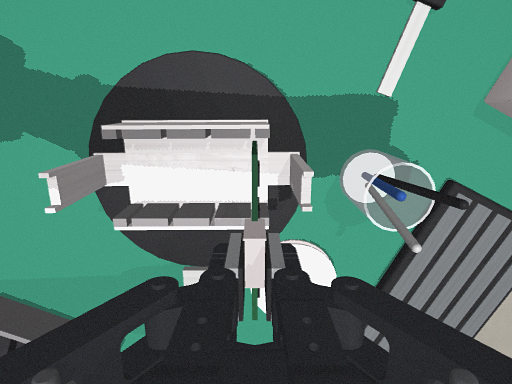

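```bash
python3 -m creep '[[[-0.025,-0.03,0],[0,0,2]],[[-0.055,-0.067,0],[0,0,5]],[[-0.085,-0.103,0],[0,0,8]],[[-0.115,-0.14,0],[0,0,11]],[[-0.145,-0.176,0],[0,0,14]],[[-0.175,-0.213,0],[0,0,17]],[[-0.205,-0.25,0],[0,0,20]],[[-0.235,-0.285,0],[0,0,23.3]],[[-0.25,-0.303,0],[0,0,23.3]],[[-0.254,-0.308,0],[0,0,23.3]],[[-0.254,-0.308,0],[0,0,23.3]],[[-0.254,-0.308,0],[0,0,23.3]],[[-0.254,-0.308,0],[0,0,23.3]]]'
python3 - <<'E'
from h import *
plan([.4921,-.3225,.10],1.625)
E
```

```text
t: 51.22
position: [0.4922, -0.3208, 0.2029]
eef_rot: [3.141, -0.0, 1.627]
ft_force: [-0.6, 0.0, -0.8]
width: 0.103
t 51.23 pos [ 0.4922 -0.3208  0.2029] rpy [ 3.141 -0.     1.627] w 0.103 F [-0.6  0.  -0.8]
shift [-0.0017, -0.0002, 0.1029] turn [0.01, -0.01, 0.1]
```

```bash
python3 -m creep '[[[-0.001,0,0.03],[0,0,0]],[[-0.001,0,0.07],[0,0,0]],[[-0.001,0,0.095],[0,0,0]],[[-0.001,0,0.103],[0,0,0]],[[-0.001,0,0.103],[0,0,0]],[[-0.001,0,0.103],[0,0,0]]]'
python3 - <<'E'
from h import *
plan([.4921,-.3225,.043],1.625)
tview('w29')
E
```

```text
t: 51.98
position: [0.4928, -0.3235, 0.1013]
eef_rot: [3.139, 0.002, 1.625]
ft_force: [-0.0, 0.5, -1.0]
width: 0.103
t 51.98 pos [ 0.4928 -0.3235  0.1013] rpy [3.139e+00 2.000e-03 1.625e+00] w 0.103 F [-0.   0.5 -1. ]
shift [0.0012, -0.0007, 0.0583] turn [0.12, 0.09, -0.02]
```

View pics/w29t.png

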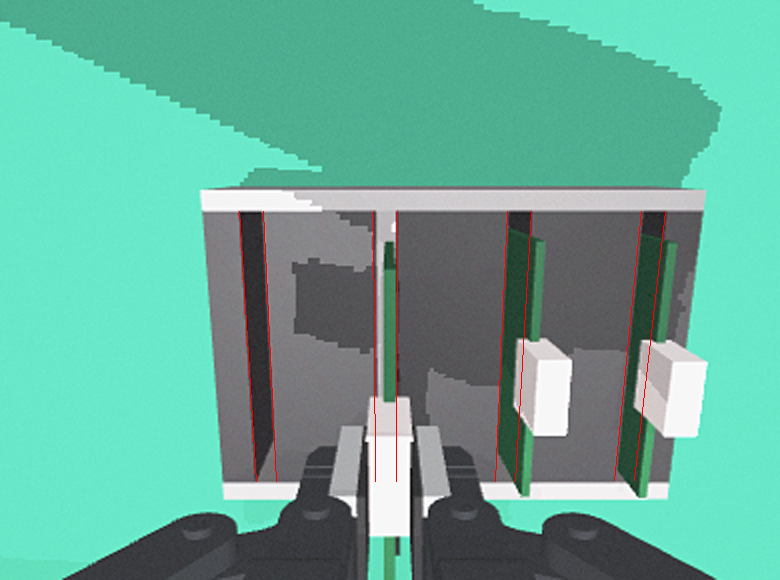

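```bash
python3 -m creep '[[[0.001,-0.0005,0.01],[0,0,0]],[[0.001,-0.0005,0.02],[0,0,0]],[[0.001,-0.0005,0.03],[0,0,0]],[[0.001,-0.0005,0.04],[0,0,0]],[[0.001,-0.0005,0.048],[0,0,0]],[[0.001,-0.0005,0.051],[0,0,0]],[[0.001,-0.0005,0.051],[0,0,0]]]'; python3 -m creep '[[[0,0,0.001],[0,0,0]],[[0,0,0.002],[0,0,0]]]'; python3 -m creep '[[[0,0,0.001],[0,0,0]],[[0,0,0.002],[0,0,0]]]'
```

```text
t: 52.9
position: [0.4911, -0.3222, 0.0487]
eef_rot: [-3.142, -0.0, 1.625]
ft_force: [-0.3, 0.2, -1.0]
width: 0.103
t: 53.15
position: [0.4913, -0.3224, 0.0471]
eef_rot: [3.141, 0.001, 1.624]
ft_force: [-0.3, -0.4, -0.5]
width: 0.107
t: 53.4
position: [0.491, -0.3223, 0.0448]
eef_rot: [3.142, 0.0, 1.624]
ft_force: [-0.1, 0.6, -0.8]
width: 0.105
```

```bash
python3 -m creep '[[[0,0,0.001],[0,0,0]],[[0,0,0.0015],[0,0,0]]]'; python3 -m creep '[[[0,0,0],[0,0,0]],[[0,0,0],[0,0,0]],[[0,0,0],[0,0,0]]]' -0.4; python3 -m creep '[[[0,0,-0.02],[0,0,0]],[[0,0,-0.06],[0,0,0]],[[0,0,-0.11],[0,0,0]],[[0,0,-0.15],[0,0,0]],[[0,0,-0.16],[0,0,0]],[[0,0,-0.16],[0,0,0]]]'
python3 - <<'E'
from h import *
plan([.669,-.119,.20],2.05)
tview('w30')
snap('scene','s30')
E
```

```text
t: 53.65
position: [0.4916, -0.3223, 0.0446]
eef_rot: [3.141, 0.001, 1.624]
ft_force: [-1.7, 1.5, 8.4]
width: 0.107
t: 54.02
position: [0.4909, -0.3222, 0.0431]
eef_rot: [-3.141, -0.0, 1.624]
ft_force: [0.2, 0.5, 0.1]
width: 0.297
t: 54.78
position: [0.4912, -0.3223, 0.2042]
eef_rot: [3.141, 0.001, 1.624]
ft_force: [-0.5, 0.7, -1.0]
width: 0.297
t 54.77 pos [ 0.4912 -0.3223  0.2042] rpy [3.141e+00 1.000e-03 1.624e+00] w 0.297 F [-0.5  0.7 -1. ]
shift [0.1935, 0.1884, 0.0041] turn [0.04, 0.08, -24.38]
```

View pics/w30t.png

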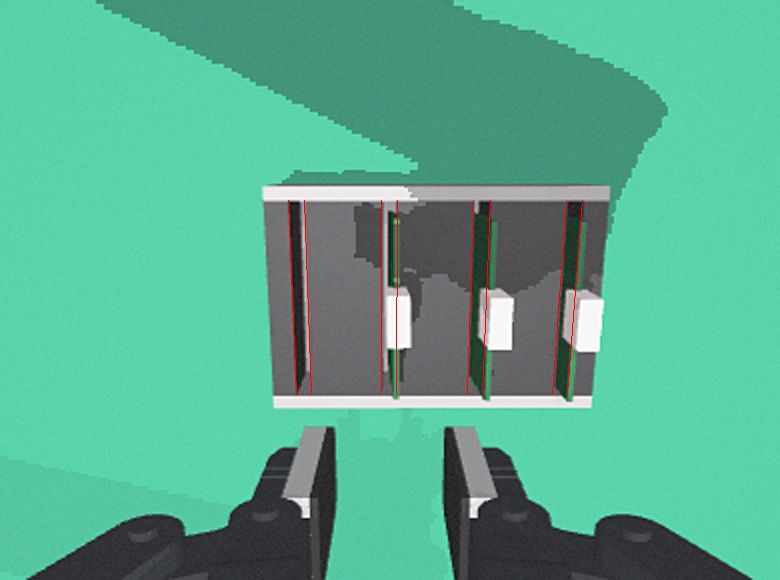

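View pics/s30.png

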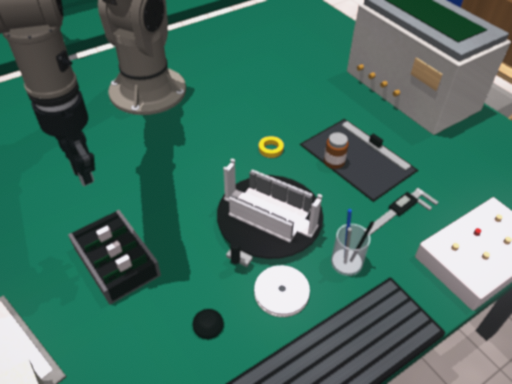

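Run:
```python
from h import *
C=np.array([.5537,.3255]);a=.088;X=np.array([np.cos(a),np.sin(a)]);Y=np.array([-X[1],X[0]])
for n in ('s6','s30'):
    im,c=load(n)
    x0=300;cr=im[115:205,x0:420]
    cv2.imwrite(f'pics/j{n}.png',cv2.cvtColor(cv2.resize(cr,None,fx=5,fy=5,interpolation=cv2.INTER_CUBIC),cv2.COLOR_RGB2BGR))
for n,q in (('s6',(354,142)),('s30',(338,141))):
    im,c=load(n); p=ray(c,*q,.08)[:2];print(n,p,X@(p-C),Y@(p-C))
```

```text
s6 [0.56444174 0.2894578 ] 0.007532557630157895 -0.03684678542823684
s30 [0.54040281 0.25913087] -0.019078682177022643 -0.06494367355829923
```

View pics/js30.png

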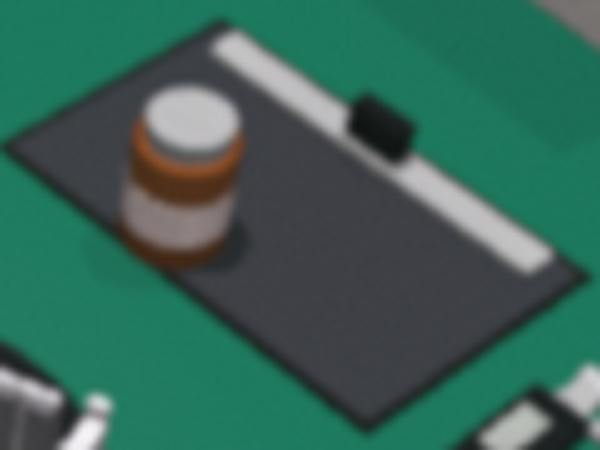

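```bash
python3 -m creep '[[[0.025,0.025,0],[0,0,-3]],[[0.055,0.054,0],[0,0,-7]],[[0.085,0.083,0],[0,0,-11]],[[0.115,0.112,0],[0,0,-15]],[[0.145,0.141,0],[0,0,-19]],[[0.175,0.17,0],[0,0,-22]],[[0.193,0.188,0],[0,0,-24]],[[0.193,0.188,0],[0,0,-24]],[[0.193,0.188,0],[0,0,-24]]]' -0.2
python3 - <<'E'
from h import *
plan([.669,-.121,.03],2.04)
snap('wrist','w31');im,c=snap('top','t31')
E
```

```text
t: 56.0
position: [0.6673, -0.1208, 0.2019]
eef_rot: [-3.139, -0.001, 2.042]
ft_force: [0.7, 0.5, -0.2]
width: 0.403
t 56.0 pos [ 0.6673 -0.1208  0.2019] rpy [-3.139e+00 -1.000e-03  2.042e+00] w 0.403 F [ 0.7  0.5 -0.2]
shift [-0.0011, 0.0019, 0.1719] turn [-0.17, -0.03, 0.11]
```

View pics/w31.png

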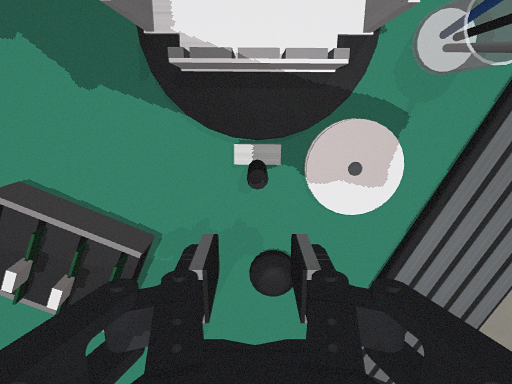

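View pics/t31.png

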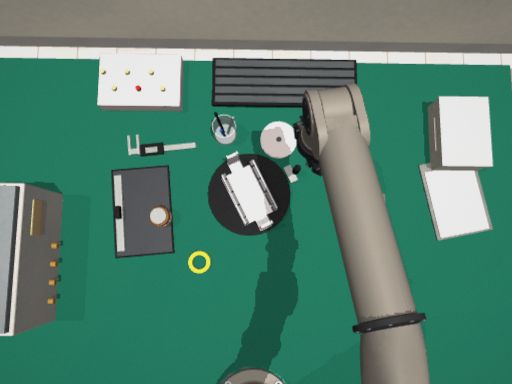

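Run:
```python
from h import *
C=np.array([.5537,.3255]);a=.088;X=np.array([np.cos(a),np.sin(a)]);Y=np.array([-X[1],X[0]])
for n,roi in (('t16',(138,195,170,225)),('t31',(145,203,178,232))):
    im,c=load(n);m=np.zeros(im.shape[:2],np.uint8);x0,y0,x1,y1=roi
    m[y0:y1,x0:x1]=(im.min(2)>135)[y0:y1,x0:x1]
    k=max(cv2.findContours(m,0,1)[0],key=cv2.contourArea);e=cv2.minEnclosingCircle(k);p=ray(c,*e[0],.08)[:2];print(n,e,p,X@(p-C),Y@(p-C))
im,c=load('w31');print(ray(c,257.5,179,.085))
```

```text
t16 ((146.49386596679688, 206.19325256347656), 8.002341270446777) [0.55848048 0.29649079] 0.0022124621427862356 -0.029317099876977375
t31 ((157.61538696289062, 215.34616088867188), 8.088467597961426) [0.5334653  0.26523731] -0.025452672989841996 -0.05825114451398375
[ 0.66951445 -0.12001608  0.085     ]
```

```bash
python3 -m creep '[[[0,0.002,0.05],[0,0,0]],[[0,0.002,0.1],[0,0,0]],[[0,0.002,0.14],[0,0,0]],[[0,0.002,0.165],[0,0,0]],[[0,0.002,0.172],[0,0,0]],[[0,0.002,0.172],[0,0,0]]]' -0.3
python3 - <<'E'
from h import *
plan([.6695,-.12,.03],2.04)
snap('wrist','w32')
E
```

```text
t: 56.85
position: [0.6702, -0.1194, 0.0317]
eef_rot: [3.142, 0.001, 2.042]
ft_force: [0.4, 0.1, -0.3]
width: 0.352
t 56.85 pos [ 0.6702 -0.1194  0.0317] rpy [3.142e+00 1.000e-03 2.042e+00] w 0.352 F [ 0.4  0.1 -0.3]
shift [-0.0002, -0.0009, 0.0017] turn [0.0, 0.03, 0.12]
```

View pics/w32.png

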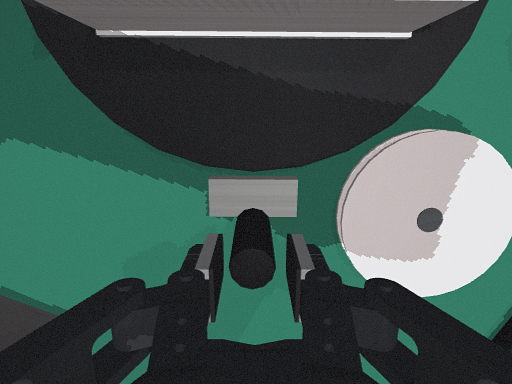

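```bash
python3 -m creep '[[[0.001,-0.013,0],[0,0,5]],[[0.002,-0.026,0],[0,0,10]],[[0.005,-0.039,0],[0,0,15]],[[0.009,-0.051,0],[0,0,20]],[[0.014,-0.063,0],[0,0,25]],[[0.02,-0.075,0],[0,0,30]],[[0.027,-0.086,0],[0,0,35]],[[0.035,-0.096,0],[0,0,40]],[[0.044,-0.106,0],[0,0,45]]]'; python3 -m creep '[[[0.001,-0.013,0],[0,0,5]],[[0.002,-0.026,0],[0,0,10]],[[0.005,-0.039,0],[0,0,15]],[[0.009,-0.051,0],[0,0,20]],[[0.014,-0.063,0],[0,0,25]],[[0.02,-0.075,0],[0,0,30]],[[0.027,-0.086,0],[0,0,35]],[[0.035,-0.096,0],[0,0,40]],[[0.044,-0.106,0],[0,0,45]],[[0.044,-0.106,0],[0,0,45]]]'
python3 - <<'E'
from h import *
plan([.468,-.0535,.03],.46)
snap('wrist','w33')
E
```

```text
t: 58.02
position: [0.5576, -0.1284, 0.0334]
eef_rot: [3.136, 0.0, 1.255]
ft_force: [1.1, -1.5, -0.1]
width: 0.348
t: 59.28
position: [0.4695, -0.0523, 0.0328]
eef_rot: [3.14, -0.002, 0.475]
ft_force: [0.1, -0.1, 0.5]
width: 0.351
t 59.27 pos [ 0.4695 -0.0523  0.0328] rpy [ 3.14e+00 -2.00e-03  4.75e-01] w 0.351 F [ 0.1 -0.1  0.5]
shift [-0.0019, 0.0004, 0.0027] turn [0.11, -0.14, 0.89]
```

View pics/w33.png

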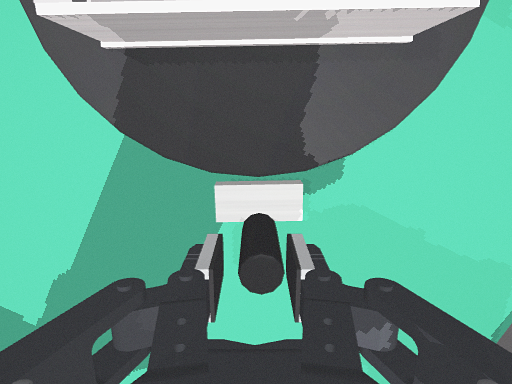

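Now push the remaining few millimetres clockwise until the stop is felt.

```bash
python3 -m creep '[[[0,-0.002,0],[0,0,0.5]],[[0,-0.004,0],[0,0,1]],[[0,-0.004,0],[0,0,1]]]'; python3 -m creep '[[[0,-0.002,0],[0,0,0]],[[0,-0.004,0],[0,0,0]],[[0,-0.004,0],[0,0,0]]]';python3 -m creep '[[[0,-0.002,0],[0,0,0]],[[0,-0.004,0],[0,0,0]],[[0,-0.004,0],[0,0,0]]]'
```

```text
t: 59.7
position: [0.467, -0.0497, 0.0314]
eef_rot: [3.141, -0.0, 0.455]
ft_force: [0.7, -0.0, 1.0]
width: 0.352
t: 60.08
position: [0.4654, -0.047, 0.0313]
eef_rot: [3.14, -0.0, 0.455]
ft_force: [1.8, -4.9, -1.7]
width: 0.349
t: 60.45
position: [0.4655, -0.0469, 0.0314]
eef_rot: [3.135, -0.002, 0.453]
ft_force: [6.9, -12.3, -6.8]
width: 0.35
```

```bash
python3 -m creep '[[[0,0.008,0],[0,0,0]],[[0,0.009,0],[0,0,0]],[[0,0.009,-0.04],[0,0,0]],[[0,0.009,-0.1],[0,0,0]],[[0,0.009,-0.16],[0,0,0]],[[-0.04,0.009,-0.2],[0,0,0]],[[-0.06,0.04,-0.2],[0,0,0]],[[-0.06,0.09,-0.2],[0,0,0]],[[-0.06,0.14,-0.2],[0,0,0]],[[-0.06,0.19,-0.2],[0,0,0]],[[-0.06,0.19,-0.2],[0,0,0]],[[-0.06,0.19,-0.2],[0,0,0]]]'
python3 - <<'E'
from h import *
im,c=snap('top','t34');snap('scene','s34')
cv2.imwrite('pics/t34c.png',cv2.cvtColor(cv2.resize(im[130:280,100:400],None,fx=2.6,fy=2.6,interpolation=cv2.INTER_CUBIC),cv2.COLOR_RGB2BGR))
d=(im.max(2)<75).astype(np.uint8);m=np.zeros_like(d);m[230:250,262:285]=d[230:250,262:285]
k=max(cv2.findContours(m,0,1)[0],key=cv2.contourArea);q=cv2.minEnclosingCircle(k);print('knob',q,ray(c,*q[0],.085))
print(manip.get_obs()['position'],manip.get_obs()['t'])
E
```

```text
t: 61.95
position: [0.4926, -0.2375, 0.2307]
eef_rot: [-3.139, 0.0, 0.457]
ft_force: [0.4, 0.3, -0.6]
width: 0.351
knob ((273.0, 240.5), 4.031229019165039) [ 0.46619968 -0.05121564  0.085     ]
[ 0.49258534 -0.23728709  0.23122663] 62.05
```

View pics/t34c.png

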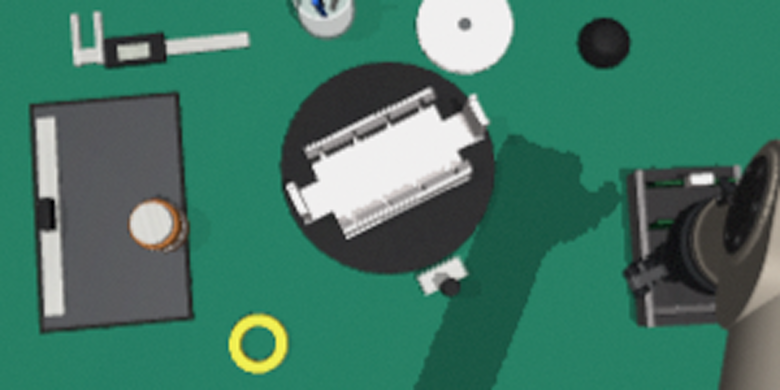

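View pics/s34.png

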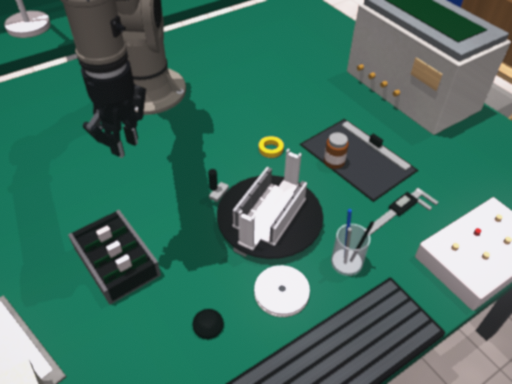

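```bash
python3 -c "
from h import *
o=manip.get_obs();print(o['t'],o['ft_force'],abs(o['qd']).max());print(manip.close_job())"
```

```text
62.05 [1.36786191 0.12727238 0.39336066] 0.006773497834118556
the job is handed in; nothing more can be done
None
```

The job is done and handed in at about 62 s of the 210 s allowed. No verdict is reported, so these results rest on my own pictures and force readings.

**What I did**
- I stood the jar on the mat and laid the bar flat beside it.
- I turned the table counterclockwise by the knob until I felt the unloading stop.
- I moved the three boards that were present (one rack slot was empty) into the tote slots at x = 69, 23 and -23 mm. Each went down until the slot floor was felt.
- I turned the table back clockwise to the inspection stop, which I felt at about 14 N. Nothing was being touched when I handed in.

**What the last checks showed**
- **Turntable:** in the top view the knob was within about 1.5 mm of where it started.
- **Boards:** all three stood in their slots in the last wrist and scene pictures. In the final top view the arm hid part of the tote.
- **Bar:** it lay flat on the mat, with its centre about 67 mm from the mat's centre line (the limit is 80 mm).
- **Other objects:** the reel, pen cup, caliper, mouse and tape roll looked unmoved.

**What disagreed**
- **Fingertips:** they ended about 32 mm short of the TCP given in the task. My first grasp of the bar closed above its grip block, so I found the real offset by touch and corrected for it. It also means the jar was held by its lid rather than its body.
- **Jar:** it was knocked about 4 cm aside while the boards were being moved. It stayed upright on the mat, and I left it there. The two cameras put it 58 and 65 mm off the mat's centre line, against a limit of 85 mm.

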